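# Put the ring candlestick together on the coffee table

## Task

Put the candlestick together: take the cork cap off its spindle and leave it in the tray, then thread all the loose wooden rings there are onto the spindle, widest lowest and narrowing upwards, each fully home. Seat the brass dish on the spindle's end, socket down and rim up, and stand the candle upright in it. Leave the other things on the table as they are.

Things in the scene. Friction and masses are not known exactly. Their poses are not given: they have to be found in the camera images.
- spindle_foot (a point): point on the candlestick's axis on the upper face of its round marble foot (foot 100 mm across, 15 mm thick, fixed to the table), where the lowest ring rests. z up along the spindle. The upright steel spindle is 24 mm thick and rises 60 mm above this face; its last 5 mm taper to a flat end 16 mm across
- spindle_top (a point): centre of the flat upper end of the spindle, 60 mm above spindle_foot, 75 mm above the table; z up
- ring1: loose dark walnut ring, outside diameter 66 mm, hole 29.5 mm, 12 mm thick, both faces alike; lies flat. The widest of the set of four. Origin at its middle, z along its axis. Not there (None) in some starts
- ring2: loose dark walnut ring, outside diameter 58 mm, hole 29.5 mm, 12 mm thick, both faces alike; lies flat. The second widest of the set of four. Origin at its middle, z along its axis. Not there (None) in some starts
- ring3: loose dark walnut ring, outside diameter 50 mm, hole 29.5 mm, 12 mm thick, both faces alike; lies flat. The third widest of the set of four. Origin at its middle, z along its axis. Not there (None) in some starts
- ring4: loose dark walnut ring, outside diameter 42 mm, hole 29.5 mm, 12 mm thick, both faces alike; lies flat. The narrowest of the set of four. Origin at its middle, z along its axis. Not there (None) in some starts
- cap: cork dust cap, a cup turned over the spindle's end at the start: 40 mm across, 36 mm tall, hole 30 mm wide and 30 mm deep open downward, its ceiling resting on the spindle's end. Origin in the middle of its open lower rim, z up towards the closed end
- dish: brass dish. Origin: centre of its floor's underside, +z out of the open rim. Rim 66 mm outside, 58 inside, z 0 to 18 mm; floor 4 mm thick. Below it a socket 40 mm outside, hole 30 mm, z -11 to 0, closed by the floor: it goes over the spindle until the floor rests on its end. At the start it stands on edge in the holder, axis level, 44 mm up, rim facing away from the robot
- holder: low dark wooden holder fixed to the table, 31 x 54 x 19 mm (x along the dish's axis), in which the dish stands on edge. Origin under its centre. The dish, its lowest 8 mm inside, lifts straight out
- candle: white pillar candle, 48 mm thick, 80 mm tall, standing upright with a 7 mm wick on top. Origin in the middle of its underside, z up
- tray: black open tray fixed to the table, 180 (x) x 160 (y) x 22 mm, walls and floor 5 mm, empty. Origin under its centre
- glass: empty stemmed wine glass, 76 mm wide, 197 mm tall, upright; bystander. Origin under its foot
- remote: black remote control, 160 (its x) x 42 x 16 mm; bystander. Origin under its centre
- matchbox: large matchbox, 110 (its x) x 62 x 20 mm; bystander. Origin under its centre
- coasters: pile of round coasters, 94 mm across, 20 mm tall; bystander. Origin under its centre
- case: dark blue spectacles case, 160 (its x) x 60 x 35 mm; bystander. Origin under its centre
Mind the look-alikes: they are no part of the job. What is shaped like the ring2 but white is not meant.

How it is judged:
By the outcome, as a careful person would: the job done as asked, in the order asked, and still so for the second after the job is handed in, with the robot touching nothing.
Of ring1, ring2, ring3, ring4 only 3 to 4 are there at a start; the rules pass over those that are not, and their reading is None.
At some moment in a run one of ring1, ring2, ring3, ring4 may be knocked a few centimetres aside while the robot is not near it.
It also fails if it takes over 200 s, if anything falls off the work surface, if the arm or the gripper's body presses on something with over 40 N, if the wrist force passes 120 N, or if a joint passes its speed limit or range.

## Robot

A 7-joint arm with a two-finger parallel gripper is mounted at the origin on the work surface. World frame = base frame: x ahead of the robot, y to its left, z up, the work surface at z = 0. Lengths are in m, angles in rad, forces in N, time in s.
With the tool pointing down it reaches from about 0.425 to 0.875 m from the base axis. Payload 4.7 kg.
Tool frame: the origin (TCP) lies between the finger pads; the fingertips stand 19 mm ahead of it and the grasp point (between the pads) is the TCP (ctrl.tip_extent is the distance from the TCP to the fingertips, in m); z points along the fingers, y is the line along which they close (so a half turn about z gives the same grasp; the last joint's range is limited). The gripper opens to 87 mm and grips with 3 to 60 N. Pads are 19 mm wide; open, the fingers measure 117 mm over their backs; the gripper's body (75 mm by 190 mm) begins 51 mm behind the grasp point.
Start: joints at [1.167, 0.321, -0.07, 1.45, 0.023, 1.371, -0.057], TCP at [0.264, -0.594, 0.242] pointing down, gripper open.
Joint ranges: [-2.86, 2.86], [-0.3, 2.09], [-1.38, 1.24], [0.06, 2.45], [-1.56, 4.7], [0.09, 2.05], [-2.69, 2.69]. Speed limits (rad/s): [2.57, 2.57, 3.14, 3.14, 3.14, 3.14, 3.14].

## Interface

Orientations are given as a rotation vector (axis times angle).
In Python, from bench import ctrl gives the robot as it stands.
- The arm moves only by the shell command python3 -m crank 'ROWS' [OPENING] [FORCE]. ROWS is JSON, a list of rows, each an object of numbers: "tx", "ty", "tz": the shift along the tool's x, y, z in mm; "turn": the turn about the tool's z in units of 5 degrees (1.0 is 5 degrees). In form: [{"tx": .., "ty": .., "tz": .., "turn": ..}, ...]. A call has 1 to 5 rows; each row is the pose to reach, as a shift and turn from the pose commanded when the call began, along the tool's axes at that moment; what a row does not reach only later rows make up. A row lasts 1/8 s, in which the tool goes at most 62.5 mm and 10.7 degrees, less where a joint would pass 70% of its speed; a pose out of reach is approached as far as the arm can. A call with a gripper value outside its range is refused whole. OPENING is the finger opening in mm, from 0 to 87, set as the call begins (- or left out, the last holds). The fingers move at their own pace and stop on an object; FORCE is the grip in N (left out, the last holds). Time passes only in rows, so rows that repeat a pose let the fingers close. It gives the time, the measured TCP pose, the force, the opening and the grip force at its end, in the units of the state.
- ctrl.get_state(): the state, without advancing time (a new reading comes with each control period).
- ctrl.get_image(name): name is "scene" or "side" or "wrist"; returns (picture, depth): 480x640x3 uint8, red, green, blue; 480x640 float32, m along the optical axis (not along the pixel's ray), 0 where there is no reading.
- ctrl.camera_model(name): a dict with "intrinsics" (3x3 intrinsics, pixels), "dist_coeffs" ([k1, k2, p1, p2, k3] as OpenCV has them; the pictures are not rectified), "origin" and "orientation" of the camera in the world. Camera axes: x right, y down, z forward; pixel columns grow to the right and rows downward; lengths in m; the calibration is good to about 2 mm. A picture is of the moment at which its call begins: read the wrist's pose just before it. camera_model takes no time and is no camera call; for the wrist camera it gives the pose at the moment of the call.
- ctrl.close_job(): hands the job in; it is judged then, once.
Trained networks look in the newest picture that a camera, given by its name, has taken for a name from the list of things; names that differ only in an ending like _2 or _b are one class to them, and where a whole thing is asked for, a point or a joint stands for the part that bears it (a point fixed in the world has none). Each returns a list of dicts, best first, with "confidence" (0 to 1); they miss things now and then, are a little off and sometimes report something else, mostly with a low value. They report only what shows in the picture. A call takes as long as a camera call. They do not tell look-alikes from the thing itself.
- ctrl.recognise(camera, query): "xyz" ([x, y, z] in m, in world coordinates, good to about 4 mm: the middle of the surface that is visible of it).
- ctrl.mark_of(camera, query): "xyz" ([x, y, z] in m, in world coordinates, good to about 4 mm: a listed point, or the origin of a listed thing).
The state is a dict: "time": time; "joint_positions": joint angles; "qd": joint speeds; "joint_torque": joint torques, N m; "position": TCP position; "tool_rot": TCP orientation; "ft_force": force on the tool from outside, world axes, zero at the start; "torque": the same for the moment, N m; "grip_width": opening from 0.0 (shut) to 1.0 (fully open); "grip_force": force on a finger pad.
Only numpy, scipy, OpenCV 4.12 (cv2) and the standard library are available. Lean on these libraries where they do the work, as an engineer would, in place of code of your own. Each camera call takes 0.05 s, during which the arm holds its last target. There are 200 camera calls.

## Working session

There is one attempt and no reset: what is moved stays moved. The work goes in short steps, Python scripts to look and compute and a shell command to move; the robot and the scene stay as the last step left them, time stands still between calls to the robot, and variables do not carry over. Pictures are saved under pics/ and viewed, at most 14 in all, crops included, and the job is handed in when it is done.

```bash
ls; mkdir -p pics
cat > h.py <<'E'
import numpy as np, cv2
from scipy.spatial.transform import Rotation as R
from bench import ctrl
def cam(n):
    m=ctrl.camera_model(n); o=np.array(m["orientation"],float)
    Rm=R.from_rotvec(o).as_matrix() if o.size==3 else o.reshape(3,3)
    return np.array(m["intrinsics"]),np.array(m["dist_coeffs"]),np.array(m["origin"]),Rm
def grab(n,f=None):
    c=cam(n); p,d=ctrl.get_image(n)
    if f: cv2.imwrite('pics/'+f,p[:,:,::-1])
    return p,d,c
def cloud(d,c):
    K,D,o,Rm=c
    u,v=np.meshgrid(np.arange(640),np.arange(480))
    q=cv2.undistortPoints(np.stack([u,v],-1).reshape(-1,1,2).astype(np.float32),K,D).reshape(480,640,2)
    P=np.dstack([q,np.ones((480,640))])*d[...,None]
    return P@Rm.T+o
def pix(p,c):
    K,D,o,Rm=c
    r,_=cv2.Rodrigues(Rm.T)
    return cv2.projectPoints(np.array(p,float).reshape(-1,1,3),r,-Rm.T@o,K,D)[0].reshape(-1,2)
E
python3 - <<'E'
from h import *
s=ctrl.get_state(); print(s)
for n in("scene","side","wrist"):
    p,d,c=grab(n,n+'0.png'); print(n,c[2],c[3][:,2])
    if n!='wrist':
        for q in("spindle_top","spindle_foot","ring1","ring2","ring3","ring4","cap","dish","holder","candle","tray","glass","remote","matchbox","coasters","case"):
            print(q,[(np.round(r["xyz"],3).tolist(),round(r["confidence"],2)) for r in ctrl.mark_of(n,q)[:3]])
E
```

```text
pics
{'time': 0.0, 'joint_positions': array([ 1.16713326,  0.32183483, -0.0700706 ,  1.45169438,  0.02260197,
        1.37078095, -0.05689861]), 'qd': array([-1.63575717e-04,  6.05006919e-04, -8.50948439e-05,  3.10544031e-04,
        7.50820272e-04,  4.49105590e-04, -8.33908073e-04]), 'joint_torque': array([-3.37180663e-04, -4.91292143e+01, -4.04343372e-01, -3.12525487e+01,
       -6.40537427e-02,  4.37344343e-02,  1.99689430e-04]), 'position': array([ 0.26345173, -0.5936459 ,  0.24044395]), 'tool_rot': array([-3.07147516e+00, -6.51102250e-01,  7.88626287e-04]), 'ft_force': array([ 0.00188423,  0.85514903, -0.39653318]), 'torque': array([-0.04654647,  0.00682772, -0.00916075]), 'grip_force': 0.0, 'grip_width': 0.9971954402061223}
scene [ 1.15628289 -0.0020892   0.94881013] [-0.59084842  0.02118165 -0.80650448]
spindle_top [([0.589, -0.004, 0.074], 0.74)]
spindle_foot []
ring1 [([0.598, -0.136, 0.008], 0.93), ([0.439, -0.165, 0.012], 0.89), ([0.426, -0.001, 0.005], 0.55)]
ring2 [([0.598, -0.136, 0.008], 0.93), ([0.439, -0.165, 0.012], 0.89), ([0.426, -0.001, 0.005], 0.55)]
ring3 [([0.
[... 1042 characters left out ...]
3 [([0.427, 0.004, 0.006], 0.98), ([0.707, -0.144, 0.004], 0.87), ([0.301, -0.184, 0.006], 0.82)]
ring4 [([0.427, 0.004, 0.006], 0.98), ([0.707, -0.144, 0.004], 0.87), ([0.301, -0.184, 0.006], 0.82)]
cap [([0.59, -0.007, 0.043], 0.7)]
dish [([0.528, -0.358, 0.04], 0.85), ([0.634, -0.299, 0.001], 0.32)]
holder [([0.534, -0.359, 0.003], 0.67), ([0.362, -0.342, 0.001], 0.64)]
candle [([0.657, 0.115, -0.004], 0.56)]
tray [([0.518, 0.358, -0.0], 0.82)]
glass [([0.693, 0.267, 0.001], 0.71)]
remote []
matchbox [([0.561, 0.198, 0.003], 0.71)]
coasters [([0.632, -0.299, 0.001], 0.68)]
case [([0.316, 0.29, 0.002], 0.85)]
wrist [ 0.33873957 -0.56121476  0.38388687] [-0.27102902 -0.11976352 -0.9550916 ]
```

View pics/scene0.png

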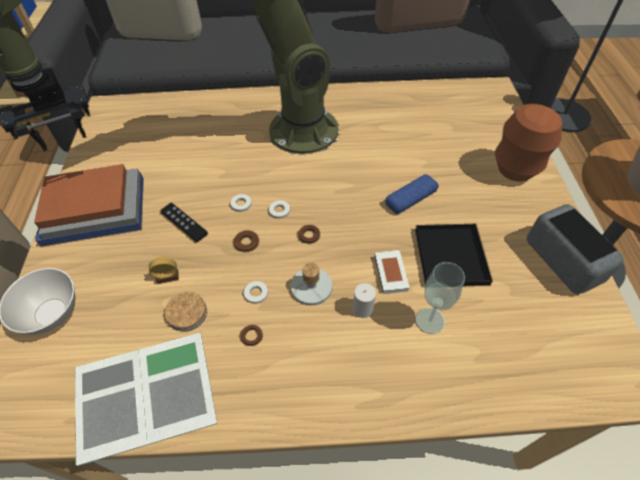

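View pics/side0.png

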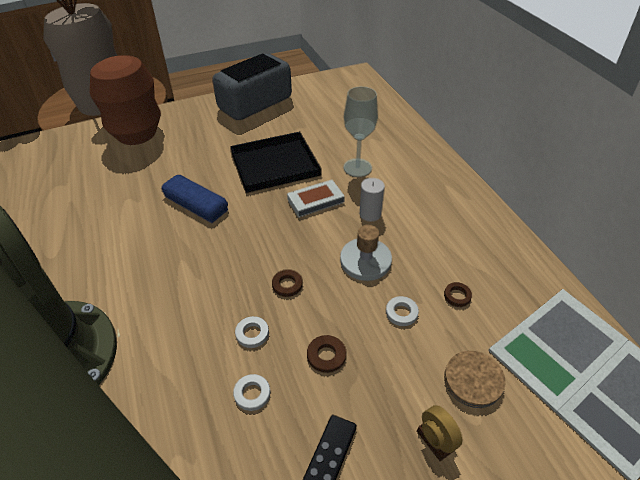

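The scene picture shows three dark rings: a large one at (246,241), a medium one at (309,233) and a small one at (252,335). There are also three white look-alikes, at (241,202), (279,209) and (255,292). The side view agrees: the dark rings are at (326,353), (287,283) and (458,294). The dish stands in its holder at (163,270), and the capped spindle is at (312,280).

```bash
cat >> h.py <<'E'
def circ(xy):
    # ring/disc: outer enclosing circle from the hull, least squares
    h=cv2.convexHull(xy.astype(np.float32)).reshape(-1,2)
    A=np.c_[2*h,np.ones(len(h))]; s=np.linalg.lstsq(A,(h**2).sum(1),rcond=None)[0]
    return s[:2],np.sqrt(s[2]+s[0]**2+s[1]**2)
def near(P,x,y,r,z0,z1): return (np.hypot(P[...,0]-x,P[...,1]-y)<r)&(P[...,2]>z0)&(P[...,2]<z1)
E
python3 - <<'E'
from h import *
for n in("scene","side"):
    p,d,c=grab(n); P=cloud(d,c); b=p.astype(int).sum(2)
    print(n,'table z',np.median(P[near(P,.5,-.08,.02,-.1,.1)][:,2]))
    for nm,x,y in(("A",.439,-.165),("B",.426,.002),("C",.707,-.144)):
        # plane intersection at z=.012 of dark pixels
        m=near(P,x,y,.055,-.02,.03)&(b<230)
        mt=m&(P[...,2]>.008)
        print(nm,m.sum(),mt.sum(),np.percentile(P[mt][:,2],[10,50,90]).round(4),circ(P[mt][:,:2]))
    for nm,x,y,r,z0,z1 in(("cap",.587,0,.05,.077,.1),("foot",.587,0,.08,.010,.02),("candle",.653,.115,.05,.072,.083),("dish",.528,-.36,.06,.02,.12),("hold",.53,-.36,.06,.012,.024),("tray",.518,.36,.14,.018,.03)):
        q=P[near(P,x,y,r,z0,z1)]
        if len(q)>5: print(nm,len(q),np.percentile(q,[1,50,99],axis=0).round(4).tolist(),circ(q[:,:2]))
E
```

```text
scene table z 0.00016472832771685653
A 299 277 [0.0094 0.0121 0.0143] (array([ 0.44318614, -0.16445665]), np.float64(0.03107218159400798))
B 209 184 [0.0097 0.012  0.0143] (array([4.31270651e-01, 1.50427253e-04]), np.float64(0.026671439839271154))
C 184 165 [0.0104 0.0129 0.0151] (array([ 0.71078921, -0.14169029]), np.float64(0.0228264436094378))
cap 208 [[0.5708, -0.0177, 0.0778], [0.59, 0.0007, 0.0811], [0.61, 0.019, 0.0847]] (array([5.89830301e-01, 9.86646288e-05]), np.float64(0.01984088364768792))
foot 897 [[0.5504, -0.0468, 0.0106], [0.602, -0.0004, 0.0153], [0.6383, 0.0473, 0.0192]] (array([ 5.90086717e-01, -8.32769418e-05]), np.float64(0.04971514826316514))
candle 327 [[0.6344, 0.0926, 0.0726], [0.6583, 0.1154, 0.0802], [0.6795, 0.1373, 0.0828]] (array([0.65638313, 0.11549327]), np.float64(0.023516787509303513))
dish 425 [[0.519, -0.3858, 0.0202], [0.5353, -0.3573, 0.0458], [0.5515, -0.326, 0.0768]] (array([ 0.53934705, -0.3548442 ]), np.float64(0.027645834220601618))
hold 185 [[0.5269, -0.3793, 0.0122], [0.541, -0.3573, 0.0181], [0.5533, -0.3298, 0.0235]] (array([ 0.54524173,
[... 795 characters left out ...]
] (array([ 0.58806376, -0.00195951]), np.float64(0.05003816805717354))
candle 275 [[0.631, 0.0921, 0.0722], [0.6539, 0.1105, 0.0812], [0.6763, 0.138, 0.0829]] (array([0.65402882, 0.11499692]), np.float64(0.02368196593431733))
dish 1376 [[0.5142, -0.3904, 0.0208], [0.5294, -0.3638, 0.0619], [0.5483, -0.33, 0.0775]] (array([ 0.53661632, -0.3593126 ]), np.float64(0.029348749484011696))
hold 122 [[0.5159, -0.3875, 0.0121], [0.5241, -0.3766, 0.0181], [0.5352, -0.3347, 0.0224]] (array([ 0.53419745, -0.358821  ]), np.float64(0.027928223437745023))
tray 684 [[0.4262, 0.2218, 0.0181], [0.5198, 0.3361, 0.0229], [0.608, 0.4385, 0.0267]] (array([0.51765952, 0.3434451 ]), np.float64(0.11703089056903115))
```

```bash
cat >> h.py <<'E'
def go(x,y,z,yaw=None):
    """shift in tool mm and turn units to reach the target; yaw = direction (deg, world) of tool y mod 180"""
    s=ctrl.get_state(); Rm=R.from_rotvec(s["tool_rot"]).as_matrix()
    d=Rm.T@(np.array([x,y,z])-s["position"])*1000
    a=np.degrees(np.arctan2(Rm[1,1],Rm[0,1])); t=0
    if yaw is not None: t=-((yaw-a+90)%180-90)/5
    print("t%.1f pos"%s["time"],s["position"].round(4),"yaw %.1f"%a,"j",s["joint_positions"].round(2)[[0,6]],"-> tx %.1f ty %.1f tz %.1f turn %.2f"%(*d,t))
E
python3 - <<'E'
from h import *
go(.589,-.001,.24,0)
E
```

```text
t1.9 pos [ 0.2637 -0.5941  0.2416] yaw -66.1 j [ 1.17 -0.06] -> tx 538.0 ty -410.1 tz 1.6 turn -13.21
```

```bash
R='{"tx":538,"ty":-410,"tz":-10,"turn":-13.2}'; true; python3 -m crank '[{"tx":179,"ty":-137,"tz":-3,"turn":-4.4},{"tx":179,"ty":-137,"tz":-3,"turn":-4.4},{"tx":179,"ty":-137,"tz":-3,"turn":-4.4},{"tx":179,"ty":-137,"tz":-3,"turn":-4.4},{"tx":179,"ty":-137,"tz":-3,"turn":-4.4}]'
python3 - <<'E'
from h import *
go(.535,-.001,.24,0)
E
```

```text
time: 2.48
position: [0.3744, -0.3929, 0.2452]
tool_rot: [2.888, 1.236, 0.002]
ft_force: [0.1, -0.5, -0.1]
grip_width: 1.0
grip_force: 0.0
t2.5 pos [ 0.3744 -0.3929  0.2452] yaw -43.7 j [ 1.   -0.02] -> tx 394.4 ty -154.4 tz 5.4 turn -8.73
```

```bash
python3 -m crank '[{"tx":200,"ty":-98,"tz":2,"turn":-4.4},{"tx":200,"ty":-98,"tz":2,"turn":-4.4},{"tx":200,"ty":-98,"tz":2,"turn":-4.4},{"tx":200,"ty":-98,"tz":2,"turn":-4.4},{"tx":200,"ty":-98,"tz":2,"turn":-4.4}]'
python3 - <<'E'
from h import *
go(.589,-.001,.24,0)
E
```

```text
time: 3.1
position: [0.4413, -0.1824, 0.243]
tool_rot: [2.601, 1.761, 0.001]
ft_force: [0.1, -0.8, -0.2]
grip_width: 1.004
grip_force: 0.0
t3.1 pos [ 0.4413 -0.1824  0.243 ] yaw -21.8 j [ 0.81 -0.03] -> tx 223.3 ty 69.7 tz 3.0 turn -4.36
```

```bash
python3 -m crank '[{"tx":223,"ty":70,"tz":3,"turn":-4.4},{"tx":223,"ty":70,"tz":3,"turn":-4.4},{"tx":223,"ty":70,"tz":3,"turn":-4.4},{"tx":223,"ty":70,"tz":3,"turn":-4.4},{"tx":223,"ty":70,"tz":3,"turn":-4.4}]' >/dev/null; python3 -m crank '[{"tx":0},{"tx":0}]' | head -2
python3 - <<'E'
from h import *
p,d,c=grab('wrist','w1.png'); P=cloud(d,c)
for nm,x,y,r,z0,z1 in(("cap",.589,0,.05,.077,.1),("foot",.589,0,.08,.010,.02),("candle",.655,.115,.05,.072,.083)):
    q=P[near(P,x,y,r,z0,z1)]
    if len(q)>5: print(nm,len(q),np.median(q[:,2]).round(4),circ(q[:,:2]))
go(.589,-.001,.068,0)
E
```

```text
cap 1912 0.0801 (array([ 0.58722621, -0.00177331]), np.float64(0.019699401194901434))
foot 6274 0.0141 (array([ 0.58722722, -0.00174839]), np.float64(0.049691514322866545))
candle 3654 0.0791 (array([0.65347607, 0.1155334 ]), np.float64(0.02389092594099134))
t3.8 pos [ 0.5896 -0.0049  0.2387] yaw -0.0 j [ 0.52 -0.16] -> tx 3.8 ty -0.3 tz 170.7 turn -0.01$[0]: bad value
```

View pics/w1.png

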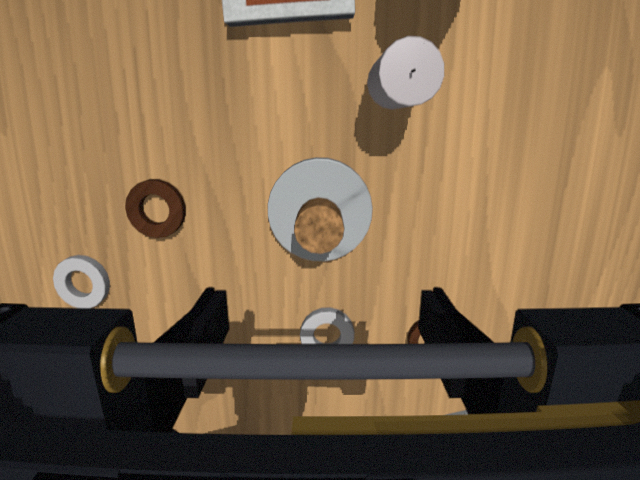

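The wrist view shows the cap at (320,228), its foot disc at (320,210), ring B at (155,208) and the candle at (410,70). All the heights agree with the text to within about 1 mm.

```bash
python3 -m crank '[{"tx":3.5,"ty":-2,"tz":60,"turn":0},{"tx":3.5,"ty":-2,"tz":120,"turn":0},{"tx":3.5,"ty":-2,"tz":171,"turn":0},{"tx":3.5,"ty":-2,"tz":171,"turn":0},{"tx":3.5,"ty":-2,"tz":171,"turn":0}]' 87|sed -n 2p; python3 -m crank '[{"tx":0,"ty":0,"tz":0,"turn":0},{"tx":0,"ty":0,"tz":0,"turn":0},{"tx":0,"ty":0,"tz":0,"turn":0},{"tx":0,"ty":0,"tz":0,"turn":0},{"tx":0,"ty":0,"tz":0,"turn":0}]' 30 15; python3 -m crank '[{"tx":0,"ty":0,"tz":-30,"turn":0},{"tx":0,"ty":0,"tz":-80,"turn":0},{"tx":0,"ty":0,"tz":-120,"turn":0},{"tx":0,"ty":0,"tz":-120,"turn":0}]'
python3 - <<'E'
from h import *
go(.518,.36,.18,0)
E
```

```text
position: [0.5883, -0.0023, 0.0705]
time: 5.03
position: [0.587, -0.0005, 0.0685]
tool_rot: [2.222, 2.22, -0.0]
ft_force: [0.0, -0.5, -0.2]
grip_width: 0.521
grip_force: 0.0
time: 5.52
position: [0.5893, -0.0001, 0.1923]
tool_rot: [2.219, 2.217, 0.007]
ft_force: [0.1, -1.2, -1.4]
grip_width: 0.457
grip_force: 15.0
t5.5 pos [ 5.893e-01 -1.000e-04  1.923e-01] yaw -0.1 j [ 0.51 -0.18] -> tx 360.0 ty -71.7 tz 11.6 turn -0.01
```

Run:
```python
from h import *
p,d,c=grab('side','s1.png'); P=cloud(d,c)
cv2.imwrite('pics/s1.png',cv2.resize(p[100:320,240:500,::-1],None,fx=2,fy=2))
q=P[near(P,.5875,-.0015,.03,.07,.15)]; print(np.percentile(q[:,2],[1,5,50,95]).round(3))
```

```text
[0.071 0.071 0.076 0.079]
```

View pics/s1.png

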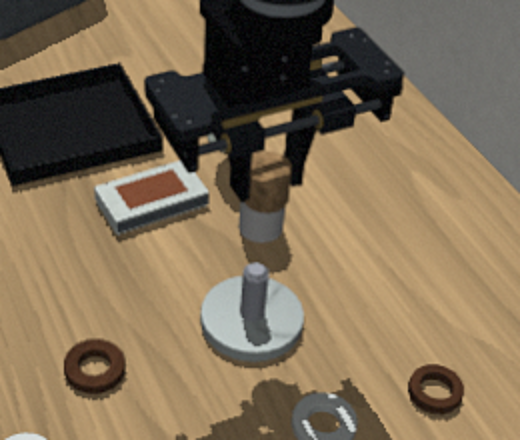

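The cap is in the fingers and the spindle is bare, so I'm carrying the cap to the tray.

```bash
python3 -m crank '[{"tx":60,"ty":-12,"tz":0,"turn":0},{"tx":120,"ty":-24,"tz":0,"turn":0},{"tx":180,"ty":-36,"tz":0,"turn":0},{"tx":240,"ty":-48,"tz":0,"turn":0},{"tx":300,"ty":-60,"tz":0,"turn":0}]' >/dev/null; python3 -m crank '[{"tx":60,"ty":-12,"tz":20,"turn":0},{"tx":60,"ty":-12,"tz":60,"turn":0},{"tx":60,"ty":-12,"tz":120,"turn":0},{"tx":60,"ty":-12,"tz":120,"turn":0},{"tx":60,"ty":-12,"tz":120,"turn":0}]'
python3 - <<'E'
from h import *
go(.518,.36,.033,0)
p,d,c=grab('wrist'); P=cloud(d,c)
E
```

```text
time: 6.82
position: [0.5158, 0.36, 0.0695]
tool_rot: [-2.222, -2.22, -0.001]
ft_force: [0.5, -0.4, 0.2]
grip_width: 0.458
grip_force: 15.0
t6.8 pos [0.5158 0.36   0.0695] yaw -0.1 j [-0.07 -0.93] -> tx -0.0 ty 2.2 tz 36.5 turn -0.01
```

```bash
python3 -m crank '[{"tx":0,"ty":0,"tz":20,"turn":0},{"tx":0,"ty":0,"tz":30,"turn":0},{"tx":0,"ty":0,"tz":34,"turn":0},{"tx":0,"ty":0,"tz":36,"turn":0},{"tx":0,"ty":0,"tz":36,"turn":0}]'|sed -n '2p;4p'; python3 -m crank '[{"tx":0,"ty":0,"tz":3,"turn":0},{"tx":0,"ty":0,"tz":3,"turn":0}]'|sed -n '2p;4p'
```

```text
position: [0.5158, 0.3595, 0.0354]
ft_force: [-5.4, -5.3, 18.4]
position: [0.5158, 0.3603, 0.0329]
ft_force: [-4.8, -4.3, 19.8]
```

```bash
python3 -m crank '[{"tx":0,"ty":0,"tz":-3,"turn":0},{"tx":0,"ty":0,"tz":-3,"turn":0}]'|sed -n '2p;4p'; python3 -m crank '[{"tx":0,"ty":0,"tz":0,"turn":0},{"tx":0,"ty":0,"tz":0,"turn":0},{"tx":0,"ty":0,"tz":0,"turn":0},{"tx":0,"ty":0,"tz":0,"turn":0},{"tx":0,"ty":0,"tz":0,"turn":0}]' 70|tail -2; python3 -m crank '[{"tx":0,"ty":0,"tz":-50,"turn":0},{"tx":0,"ty":0,"tz":-110,"turn":0},{"tx":0,"ty":0,"tz":-170,"turn":0},{"tx":0,"ty":0,"tz":-207,"turn":0},{"tx":0,"ty":0,"tz":-207,"turn":0}]' 87|sed -n 2p;python3 - <<'E'
from h import *
p,d,c=grab('wrist'); P=cloud(d,c)
q=P[near(P,.516,.36,.05,.03,.06)]; print(np.median(q[:,2]),circ(q[:,:2]))
go(.441,-.165,.24,0)
E
```

```text
position: [0.5158, 0.3597, 0.0331]
ft_force: [-0.7, -0.9, 4.6]
grip_width: 0.796
grip_force: 0.0
position: [0.5166, 0.3611, 0.2434]
0.040062953079097435 (array([0.51606529, 0.35736294]), np.float64(0.01969483001421355))
t9.3 pos [0.5158 0.3601 0.2409] yaw -0.1 j [-0.02 -0.85] -> tx -525.2 ty -74.3 tz 0.1 turn -0.01
```

```bash
python3 -m crank '[{"tx":-60,"ty":-8,"tz":0,"turn":0},{"tx":-120,"ty":-17,"tz":0,"turn":0},{"tx":-180,"ty":-26,"tz":0,"turn":0},{"tx":-240,"ty":-34,"tz":0,"turn":0},{"tx":-300,"ty":-43,"tz":0,"turn":0}]' >/dev/null; python3 -m crank '[{"tx":-60,"ty":-8,"tz":0,"turn":0},{"tx":-120,"ty":-17,"tz":0,"turn":0},{"tx":-180,"ty":-26,"tz":0,"turn":0},{"tx":-225,"ty":-31,"tz":0,"turn":0},{"tx":-225,"ty":-31,"tz":0,"turn":0}]' |sed -n 2p; python3 -m crank '[{"tx":0,"ty":0,"tz":0,"turn":0},{"tx":0,"ty":0,"tz":0,"turn":0}]'|sed -n 2p;python3 - <<'E'
from h import *
p,d,c=grab('wrist','w2.png'); P=cloud(d,c); b=p.astype(int)
m=near(P,.441,-.165,.06,.007,.03)&(b.sum(2)<230)&(b[...,0]>b[...,2]*1.5)
q=P[m]; print(np.median(q[:,2]),circ(q[:,:2])); u=np.argwhere(m); print(u.min(0),u.max(0))
go(*circ(q[:,:2])[0],.023,0)
E
```

```text
position: [0.4386, -0.1693, 0.2374]
position: [0.4409, -0.1638, 0.239]
0.011090173957014865 (array([ 0.43825185, -0.16544837]), np.float64(0.03251901263912746))
[177 287] [244 354]
t10.8 pos [ 0.441  -0.164   0.2392] yaw 0.1 j [0.74 0.32] -> tx -1.5 ty -2.7 tz 216.2 turn 0.02
```

View pics/w2.png

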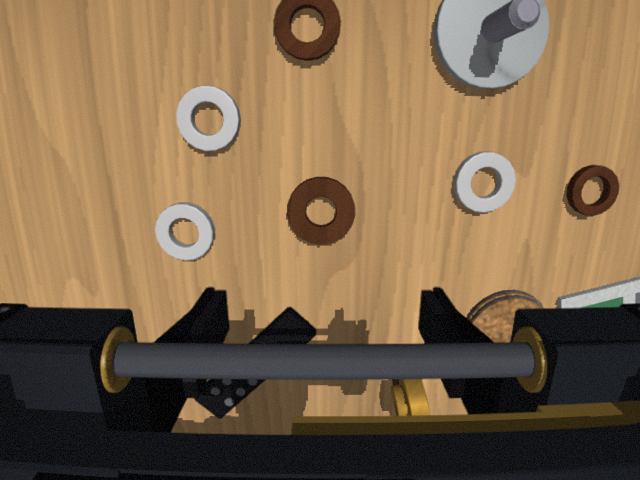

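Ring A sits at (321,211). Its measured outside radius of 32.5 mm makes it ring1. B is at (306,27) and the smallest, C, is at (593,190). Grasping A.

```bash
python3 -m crank '[{"tx":-1,"ty":-2.5,"tz":60,"turn":0},{"tx":-1,"ty":-2.5,"tz":120,"turn":0},{"tx":-1,"ty":-2.5,"tz":180,"turn":0},{"tx":-1,"ty":-2.5,"tz":216,"turn":0},{"tx":-1,"ty":-2.5,"tz":216,"turn":0}]' >/dev/null; python3 -m crank '[{"tx":0,"ty":0,"tz":0,"turn":0},{"tx":0,"ty":0,"tz":0,"turn":0},{"tx":0,"ty":0,"tz":0,"turn":0},{"tx":0,"ty":0,"tz":0,"turn":0},{"tx":0,"ty":0,"tz":0,"turn":0}]' 55 15; python3 -m crank '[{"tx":0,"ty":0,"tz":0,"turn":0},{"tx":0,"ty":0,"tz":0,"turn":0},{"tx":0,"ty":0,"tz":0,"turn":0}]'
```

```text
time: 12.1
position: [0.4386, -0.1664, 0.024]
tool_rot: [2.222, 2.22, 0.0]
ft_force: [0.1, 0.5, 3.9]
grip_width: 0.747
grip_force: 15.0
time: 12.48
position: [0.4386, -0.1664, 0.024]
tool_rot: [2.222, 2.22, 0.0]
ft_force: [-1.8, 1.2, 5.4]
grip_width: 0.744
grip_force: 15.0
```

```bash
python3 -m crank '[{"tx":0,"ty":0,"tz":-30,"turn":0},{"tx":0,"ty":0,"tz":-80,"turn":0},{"tx":0,"ty":0,"tz":-130,"turn":0},{"tx":40,"ty":36,"tz":-130,"turn":0},{"tx":80,"ty":73,"tz":-130,"turn":0}]'|sed -n '2p;5,6p';  python3 - <<'E'
from h import *
go(.5875,-.0027,.14,0)
E
```

```text
position: [0.5124, -0.0866, 0.1543]
grip_width: 0.747
grip_force: 15.0
t13.1 pos [ 0.5124 -0.0866  0.1543] yaw -0.2 j [0.62 0.05] -> tx 84.2 ty 74.8 tz 14.3 turn -0.05
```

```bash
python3 -m crank '[{"tx":42,"ty":38,"tz":5,"turn":0},{"tx":84,"ty":75,"tz":10,"turn":0},{"tx":84,"ty":75,"tz":14,"turn":0},{"tx":84,"ty":75,"tz":14,"turn":0},{"tx":84,"ty":75,"tz":14,"turn":0}]'|sed -n '2p;5,6p';  python3 - <<'E'
from h import *
grab('scene','s2.png'); p,d,c=grab('wrist','w3.png'); 
go(.5875,-.0027,.039,0)
E
```

```text
position: [0.5859, -0.0043, 0.1393]
grip_width: 0.744
grip_force: 15.0
t13.8 pos [ 0.5862 -0.0041  0.1398] yaw -0.2 j [ 0.46 -0.18] -> tx 1.5 ty 1.3 tz 100.8 turn -0.04
```

View pics/w3.png

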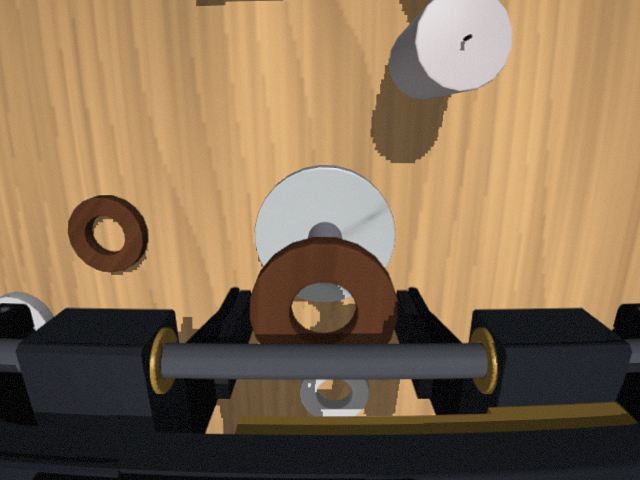

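The held ring is level at (323,308), with the spindle behind it at (325,230). Now measuring the ring's offset.

```bash
cat >> h.py <<'E'
def held(z0,z1,save=None):
    "centre of dark-brown held ring's hole and outside from the wrist, and the spindle"
    p,d,c=grab('wrist',save); P=cloud(d,c); b=p.astype(int); s=ctrl.get_state()["position"]
    br=(b[...,0]>b[...,2]*1.5)&(b.sum(2)<300)
    m=near(P,s[0],s[1],.05,z0,z1)&br
    q=P[m]; z=np.percentile(q[:,2],90); t=q[q[:,2]>z-.004]
    f=P[near(P,.5875,-.0015,.08,.011,.018)]
    print('held ring top',z.round(4),circ(t[:,:2]),'foot',circ(f[:,:2]),'tcp',s.round(4))
E
python3 - <<'E'
from h import *
held(.1,.15)
E
```

```text
held ring top 0.1275 (array([ 0.58795848, -0.00196282]), np.float64(0.03347925585679756)) foot (array([ 0.58728627, -0.00172291]), np.float64(0.04965798715656714)) tcp [ 0.5863 -0.0039  0.1399]
```

```bash
python3 -m crank '[{"tx":0.5,"ty":0,"tz":30,"turn":0},{"tx":0.5,"ty":0,"tz":50,"turn":0},{"tx":0.5,"ty":0,"tz":70,"turn":0},{"tx":0.5,"ty":0,"tz":90,"turn":0},{"tx":0.5,"ty":0,"tz":90,"turn":0}]'|sed -n '2p;4p';  python3 -m crank '[{"tx":0,"ty":0,"tz":5,"turn":0},{"tx":0,"ty":0,"tz":9,"turn":0},{"tx":0,"ty":0,"tz":9,"turn":0},{"tx":0,"ty":0,"tz":9,"turn":0}]'|sed -n '2p;4p'
```

```text
position: [0.5851, -0.0021, 0.0475]
ft_force: [-0.3, 0.3, -2.1]
position: [0.5868, -0.002, 0.0409]
ft_force: [-0.6, -0.0, 0.0]
```

```bash
python3 -m crank '[{"tx":0,"ty":0,"tz":3,"turn":0},{"tx":0,"ty":0,"tz":3,"turn":0},{"tx":0,"ty":0,"tz":3,"turn":0}]'|sed -n '2p;4p';python3 -m crank '[{"tx":0,"ty":0,"tz":0,"turn":0},{"tx":0,"ty":0,"tz":0,"turn":0},{"tx":0,"ty":0,"tz":0,"turn":0},{"tx":0,"ty":0,"tz":0,"turn":0},{"tx":0,"ty":0,"tz":0,"turn":0}]' 82|sed -n '2p;4,5p'; python3 -m crank '[{"tx":0,"ty":0,"tz":-50,"turn":0},{"tx":0,"ty":0,"tz":-110,"turn":0},{"tx":0,"ty":0,"tz":-170,"turn":0},{"tx":0,"ty":0,"tz":-200,"turn":0},{"tx":0,"ty":0,"tz":-200,"turn":0}]' 87|sed -n 2p;python3 - <<'E'
from h import *
held(.02,.04)
p,d,c=grab('scene'); P=cloud(d,c); b=p.astype(int)
for x,y in((.43,0),(.71,-.142)):
    m=near(P,x,y,.06,.007,.03)&(b.sum(2)<230);q=P[m]; print(circ(q[:,:2]))
go(.429,-.001,.24,0)
E
```

```text
position: [0.5871, -0.002, 0.039]
ft_force: [-2.0, 0.1, 7.6]
position: [0.5865, -0.002, 0.0374]
ft_force: [0.7, -0.1, -0.4]
grip_width: 0.941
position: [0.5881, -0.0018, 0.2406]
held ring top 0.0271 (array([ 5.86811218e-01, -5.54623859e-04]), np.float64(0.03193720031725386)) foot (array([ 0.58730773, -0.00176189]), np.float64(0.04970378543047732)) tcp [ 0.587  -0.002   0.2383]Traceback (most recent call last):
  File "<stdin>", line 5, in <module>
  File "h.py", line 24, in circ
    h=cv2.convexHull(xy.astype(np.float32)).reshape(-1,2)
      ^^^^^^^^^^^^^^^^^^^^^^^^^^^^^^^^^^^^^^^^^^^^^
AttributeError: 'NoneType' object has no attribute 'reshape'
```

Ring1 is fully home, with its top at 27 mm as expected. Ring B is either hidden or has been knocked aside, so I'll find the dark rings again.

```bash
cat >> h.py <<'E'
def rings(n,z=.006,r0=.02,save=None):
    "dark brown ring blobs on the table"
    p,d,c=grab(n,save); P=cloud(d,c); b=p.astype(int)
    m=((b[...,0]>b[...,2]*1.5)&(b.sum(2)<230)&(P[...,2]>.006)&(P[...,2]<.018)).astype(np.uint8)
    k,l,st,ce=cv2.connectedComponentsWithStats(cv2.morphologyEx(m,cv2.MORPH_CLOSE,np.ones((3,3))))
    for i in range(1,k):
        if st[i,4]>70:
            q=P[(l==i)&(m>0)]; o,r=circ(q[:,:2])
            if .017<r<.04: print(n,ce[i].round(),st[i,4],np.median(q[:,2]).round(4),o.round(4),r.round(4))
E
python3 - <<'E'
from h import *
for n in('scene','side','wrist'): rings(n)
go(.429,-.001,.24,0)
E
```

```text
scene [168. 278.] 91 0.0127 [ 0.5344 -0.3569] 0.0267
scene [251. 336.] 139 0.013 [ 0.7114 -0.1422] 0.0221
side [287. 282.] 513 0.0137 [ 0.4271 -0.0015] 0.028
side [458. 294.] 385 0.0129 [ 0.7067 -0.143 ] 0.0247
side [433. 446.] 160 0.0123 [ 0.5399 -0.3576] 0.0303
wrist [159. 208.] 2069 0.0109 [ 4.271e-01 -4.000e-04] 0.0284
t16.9 pos [ 0.5856 -0.0022  0.2356] yaw -0.1 j [ 0.47 -0.15] -> tx 1.0 ty -156.6 tz -3.9 turn -0.01
```

```bash
python3 -m crank '[{"tx":1,"ty":-50,"tz":0,"turn":0},{"tx":1,"ty":-105,"tz":0,"turn":0},{"tx":1,"ty":-158,"tz":0,"turn":0},{"tx":1,"ty":-158,"tz":0,"turn":0},{"tx":1,"ty":-158,"tz":0,"turn":0}]' >/dev/null; python3 -m crank '[{"tx":0,"ty":0,"tz":0,"turn":0},{"tx":0,"ty":0,"tz":0,"turn":0}]'|sed -n 2p;python3 - <<'E'
from h import *
rings('wrist')
go(.427,-.0015,.0235,0)
E
```

```text
position: [0.4292, -0.0006, 0.2372]
wrist [320. 209.] 2113 0.011 [ 0.4264 -0.0005] 0.0285
t17.8 pos [ 0.4291 -0.0006  0.2372] yaw -0.0 j [0.59 0.03] -> tx -1.1 ty -1.9 tz 213.7 turn -0.01
```

```bash
python3 -m crank '[{"tx":-0.5,"ty":-2,"tz":60,"turn":0},{"tx":-0.5,"ty":-2,"tz":120,"turn":0},{"tx":-0.5,"ty":-2,"tz":180,"turn":0},{"tx":-0.5,"ty":-2,"tz":214,"turn":0},{"tx":-0.5,"ty":-2,"tz":214,"turn":0}]' >/dev/null; python3 -m crank '[{"tx":0,"ty":0,"tz":0,"turn":0},{"tx":0,"ty":0,"tz":0,"turn":0},{"tx":0,"ty":0,"tz":0,"turn":0},{"tx":0,"ty":0,"tz":0,"turn":0},{"tx":0,"ty":0,"tz":0,"turn":0}]' 50 15|sed -n '2,6p'; python3 -m crank '[{"tx":0,"ty":0,"tz":0,"turn":0},{"tx":0,"ty":0,"tz":0,"turn":0},{"tx":0,"ty":0,"tz":0,"turn":0}]'|sed -n '5,6p'; python3 -m crank '[{"tx":0,"ty":0,"tz":-30,"turn":0},{"tx":0,"ty":0,"tz":-80,"turn":0},{"tx":0,"ty":0,"tz":-120,"turn":0},{"tx":0,"ty":40,"tz":-120,"turn":0},{"tx":0,"ty":90,"tz":-120,"turn":0}]'|sed -n '2p;5,6p';  python3 - <<'E'
from h import *
go(.587,-.0025,.145,0)
E
```

```text
position: [0.4267, -0.0015, 0.0238]
tool_rot: [2.222, 2.22, 0.0]
ft_force: [-0.2, 0.2, 1.9]
grip_width: 0.655
grip_force: 15.0
grip_width: 0.652
grip_force: 15.0
position: [0.5176, -0.002, 0.1445]
grip_width: 0.658
grip_force: 15.0
t20.1 pos [ 0.5176 -0.002   0.1445] yaw -0.1 j [ 0.57 -0.14] -> tx -0.4 ty 69.4 tz -0.3 turn -0.02
```

```bash
python3 -m crank '[{"tx":0,"ty":40,"tz":0,"turn":0},{"tx":0,"ty":69,"tz":0,"turn":0},{"tx":0,"ty":69,"tz":0,"turn":0},{"tx":0,"ty":69,"tz":0,"turn":0},{"tx":0,"ty":69,"tz":0,"turn":0}]'|sed -n '2p;5,6p';  python3 - <<'E'
from h import *
held(.1,.15)
go(.587,-.0025,.052,0)
E
```

```text
position: [0.5846, -0.0015, 0.1434]
grip_width: 0.655
grip_force: 15.0
held ring top 0.1313 (array([0.58504187, 0.0023105 ]), np.float64(0.02849734963425006)) foot (array([ 0.58720697, -0.00187289]), np.float64(0.04969162245409942)) tcp [ 0.5848 -0.0016  0.1436]
t20.7 pos [ 0.5848 -0.0016  0.1436] yaw -0.1 j [ 0.51 -0.2 ] -> tx -0.8 ty 2.2 tz 91.6 turn -0.01
```

```bash
cat >> h.py <<'E'
def hole(save=None):
    p,d,c=grab('wrist',save); P=cloud(d,c); b=p.astype(int); s=ctrl.get_state()["position"]
    m=(near(P,s[0],s[1],.05,s[2]-.03,s[2]+.01)&(b[...,0]>b[...,2]*1.3)&(b.sum(2)<330)).astype(np.uint8)
    zt=np.percentile(P[m>0][:,2],85)
    cs,h=cv2.findContours(m,cv2.RETR_CCOMP,cv2.CHAIN_APPROX_NONE)
    k=max([i for i in range(len(cs)) if h[0][i][3]>=0],key=lambda i:cv2.contourArea(cs[i]))
    K,D,o,Rm=c
    q=cv2.undistortPoints(cs[k].astype(np.float32),K,D).reshape(-1,2)
    r=np.c_[q,np.ones(len(q))]@Rm.T
    def pl(z): return (o+r*((z-o[2])/r[:,2])[:,None])[:,:2]
    print('zt',zt.round(4),'pix',cs[k].reshape(-1,2).mean(0).round(),'hole top-plane',circ(pl(zt)),np.percentile(pl(zt),[0,100],axis=0).round(4).tolist())
E
python3 - <<'E'
from h import *
hole('w4.png')
im=cv2.imread('pics/w4.png')[180:420,160:480]; cv2.imwrite('pics/w4c.png',cv2.resize(im,None,fx=2,fy=2))
E
```

```text
zt 0.1313 pix [323. 307.] hole top-plane (array([0.5852728 , 0.00257948]), np.float64(0.013043239755847197)) [[0.5711, -0.0094], [0.5991, 0.0149]]
```

View pics/w4c.png

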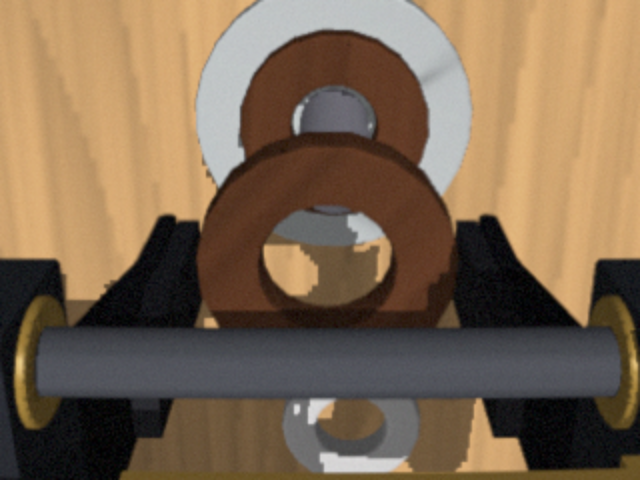

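In the crop, the held ring has its hole at about (323,307). Taking the hole's unobstructed near edge, the ring centre is at about (.585, .000), so I shift +2 mm in x and -2 mm in y.

```bash
python3 -m crank '[{"tx":-2,"ty":2,"tz":30,"turn":0},{"tx":-2,"ty":2,"tz":50,"turn":0},{"tx":-2,"ty":2,"tz":65,"turn":0},{"tx":-2,"ty":2,"tz":80,"turn":0},{"tx":-2,"ty":2,"tz":80,"turn":0}]'|sed -n '2p;4p';  python3 -m crank '[{"tx":0,"ty":0,"tz":5,"turn":0},{"tx":0,"ty":0,"tz":10,"turn":0},{"tx":0,"ty":0,"tz":11,"turn":0},{"tx":0,"ty":0,"tz":11,"turn":0}]'|sed -n '2p;4p'
```

```text
position: [0.5866, -0.0035, 0.0623]
ft_force: [0.4, -0.3, -0.5]
position: [0.5876, -0.0035, 0.0526]
ft_force: [-0.4, 0.1, -0.7]
```

```bash
python3 -m crank '[{"tx":0,"ty":0,"tz":1.5,"turn":0},{"tx":0,"ty":0,"tz":2.5,"turn":0},{"tx":0,"ty":0,"tz":2.5,"turn":0}]'|sed -n '2p;4p';python3 -m crank '[{"tx":0,"ty":0,"tz":0,"turn":0},{"tx":0,"ty":0,"tz":0,"turn":0},{"tx":0,"ty":0,"tz":0,"turn":0},{"tx":0,"ty":0,"tz":0,"turn":0},{"tx":0,"ty":0,"tz":0,"turn":0}]' 80|sed -n '2p;4,5p'; python3 -m crank '[{"tx":0,"ty":0,"tz":-50,"turn":0},{"tx":0,"ty":0,"tz":-110,"turn":0},{"tx":0,"ty":0,"tz":-170,"turn":0},{"tx":0,"ty":0,"tz":-188,"turn":0},{"tx":0,"ty":0,"tz":-188,"turn":0}]' 87|sed -n 2p;python3 - <<'E'
from h import *
held(.03,.055)
rings('side'); rings('scene')
go(.709,-.142,.24,0)
E
```

```text
position: [0.5877, -0.0035, 0.0508]
ft_force: [-1.5, -0.1, 4.1]
position: [0.5875, -0.0035, 0.0499]
ft_force: [0.3, 0.2, 0.9]
grip_width: 0.921
position: [0.5881, -0.0035, 0.2389]
held ring top 0.039 (array([ 0.58784885, -0.00209928]), np.float64(0.02830714324841361)) foot (array([ 0.58730172, -0.00177262]), np.float64(0.049665054925752385)) tcp [ 0.5871 -0.0037  0.2371]
side [458. 294.] 396 0.0129 [ 0.7071 -0.1428] 0.0247
side [431. 445.] 127 0.012 [ 0.5351 -0.3585] 0.0282
scene [167. 277.] 112 0.0138 [ 0.5373 -0.3552] 0.0255
scene [251. 336.] 147 0.013 [ 0.7111 -0.1422] 0.022
t23.7 pos [ 0.5863 -0.0038  0.2356] yaw -0.1 j [ 0.53 -0.16] -> tx -138.1 ty 122.8 tz -4.9 turn -0.01
```

```bash
python3 -m crank '[{"tx":-40,"ty":36,"tz":-4,"turn":0},{"tx":-80,"ty":72,"tz":-4,"turn":0},{"tx":-120,"ty":108,"tz":-4,"turn":0},{"tx":-139,"ty":122,"tz":-4,"turn":0},{"tx":-139,"ty":122,"tz":-4,"turn":0}]' >/dev/null; python3 -m crank '[{"tx":0,"ty":0,"tz":0,"turn":0},{"tx":0,"ty":0,"tz":0,"turn":0},{"tx":0,"ty":0,"tz":0,"turn":0}]'|sed -n 2p;python3 - <<'E'
from h import *
rings('wrist')
go(.707,-.143,.0235,0)
E
```

```text
position: [0.7091, -0.1416, 0.2426]
wrist [321. 210.] 1340 0.011 [ 0.7069 -0.143 ] 0.0245
t24.7 pos [ 0.7092 -0.1418  0.2425] yaw 0.0 j [ 0.53 -0.01] -> tx -1.1 ty -2.3 tz 219.0 turn 0.00
```

```bash
python3 -m crank '[{"tx":-2,"ty":-2,"tz":60,"turn":0},{"tx":-2,"ty":-2,"tz":120,"turn":0},{"tx":-2,"ty":-2,"tz":180,"turn":0},{"tx":-2,"ty":-2,"tz":218.5,"turn":0},{"tx":-2,"ty":-2,"tz":218.5,"turn":0}]' 70 >/dev/null; python3 -m crank '[{"tx":0,"ty":0,"tz":0,"turn":0},{"tx":0,"ty":0,"tz":0,"turn":0},{"tx":0,"ty":0,"tz":0,"turn":0},{"tx":0,"ty":0,"tz":0,"turn":0},{"tx":0,"ty":0,"tz":0,"turn":0}]' 38 15|sed -n '2,6p'; python3 -m crank '[{"tx":0,"ty":0,"tz":0,"turn":0},{"tx":0,"ty":0,"tz":0,"turn":0},{"tx":0,"ty":0,"tz":0,"turn":0}]'|sed -n '5,6p'; python3 -m crank '[{"tx":0,"ty":0,"tz":-30,"turn":0},{"tx":0,"ty":0,"tz":-80,"turn":0},{"tx":0,"ty":0,"tz":-124,"turn":0},{"tx":40,"ty":-30,"tz":-124,"turn":0},{"tx":80,"ty":-65,"tz":-124,"turn":0}]'|sed -n '2p;5,6p';  python3 - <<'E'
from h import *
go(.587,-.0035,.15,0)
E
```

```text
position: [0.7075, -0.1448, 0.024]
tool_rot: [2.222, 2.22, -0.0]
ft_force: [-0.8, 0.9, 3.2]
grip_width: 0.558
grip_force: 15.0
grip_width: 0.557
grip_force: 15.0
position: [0.6422, -0.0637, 0.1475]
grip_width: 0.557
grip_force: 15.0
t27.0 pos [ 0.6422 -0.0637  0.1475] yaw -0.1 j [ 0.53 -0.13] -> tx 60.1 ty -55.4 tz -2.5 turn -0.03
```

```bash
python3 -m crank '[{"tx":30,"ty":-28,"tz":-3,"turn":0},{"tx":60,"ty":-55,"tz":-3,"turn":0},{"tx":60,"ty":-55,"tz":-3,"turn":0},{"tx":60,"ty":-55,"tz":-3,"turn":0},{"tx":60,"ty":-55,"tz":-3,"turn":0}]'|sed -n '2p;5,6p';  python3 - <<'E'
from h import *
hole('w5.png')
go(.5875,-.0035,.064,0)
E
```

```text
position: [0.5881, -0.0059, 0.1502]
grip_width: 0.557
grip_force: 15.0
zt 0.1379 pix [324. 306.] hole top-plane (array([ 0.58846648, -0.00084153]), np.float64(0.013087284355311308)) [[0.5745, -0.0132], [0.6025, 0.0115]]
t27.6 pos [ 0.588  -0.0058  0.1502] yaw -0.2 j [ 0.52 -0.2 ] -> tx 2.3 ty -0.5 tz 86.2 turn -0.03
```

```bash
python3 -m crank '[{"tx":1.7,"ty":-1,"tz":30,"turn":0},{"tx":1.7,"ty":-1,"tz":50,"turn":0},{"tx":1.7,"ty":-1,"tz":65,"turn":0},{"tx":1.7,"ty":-1,"tz":76,"turn":0},{"tx":1.7,"ty":-1,"tz":76,"turn":0}]'|sed -n '2p;4p';  python3 -m crank '[{"tx":0,"ty":0,"tz":5,"turn":0},{"tx":0,"ty":0,"tz":9,"turn":0},{"tx":0,"ty":0,"tz":9,"turn":0},{"tx":0,"ty":0,"tz":9,"turn":0}]'|sed -n '2p;4p'
```

```text
position: [0.5861, -0.0029, 0.0738]
ft_force: [0.1, 0.3, 0.2]
position: [0.5867, -0.0028, 0.0657]
ft_force: [-0.3, -0.1, -0.4]
```

```bash
python3 -m crank '[{"tx":0,"ty":0,"tz":1.5,"turn":0},{"tx":0,"ty":0,"tz":3,"turn":0},{"tx":0,"ty":0,"tz":3,"turn":0}]'|sed -n '2p;4p';python3 -m crank '[{"tx":0,"ty":0,"tz":0,"turn":0},{"tx":0,"ty":0,"tz":0,"turn":0},{"tx":0,"ty":0,"tz":0,"turn":0},{"tx":0,"ty":0,"tz":0,"turn":0},{"tx":0,"ty":0,"tz":0,"turn":0}]' 70|sed -n '2p;4,5p'; python3 -m crank '[{"tx":0,"ty":0,"tz":-50,"turn":0},{"tx":0,"ty":0,"tz":-110,"turn":0},{"tx":0,"ty":0,"tz":-170,"turn":0},{"tx":0,"ty":0,"tz":-177,"turn":0},{"tx":0,"ty":0,"tz":-177,"turn":0}]' 87|sed -n 2p;python3 - <<'E'
from h import *
held(.044,.07)
rings('side'); rings('scene',save='s3.png')
for n in('scene','side'):
  ctrl.get_image(n); print([(np.round(r["xyz"],3).tolist(),round(r["confidence"],2)) for r in ctrl.mark_of(n,'ring4')])
p,d,c=grab('side'); P=cloud(d,c)
for zz in(.06,.066,.072):
    q=P[near(P,.53,-.358,.06,zz-.003,zz+.006)]; print(np.percentile(q,[2,50,98],axis=0).round(4).tolist())
go(.53,-.36,.2,90)
E
```

```text
position: [0.5867, -0.0028, 0.0629]
ft_force: [-1.1, 0.5, 2.5]
position: [0.5865, -0.0028, 0.0625]
ft_force: [0.4, 0.2, 0.3]
grip_width: 0.803
position: [0.5865, -0.0029, 0.2396]
held ring top 0.0509 (array([ 0.58692935, -0.00134748]), np.float64(0.02465856407262913)) foot (array([ 0.58730996, -0.00175858]), np.float64(0.049649417626921995)) tcp [ 0.5858 -0.003   0.2382]
side [274. 165.] 79 0.0132 [0.5143 0.3476] 0.0193
side [432. 446.] 129 0.0123 [ 0.54   -0.3568] 0.0298
scene [168. 277.] 107 0.0129 [ 0.5413 -0.3542] 0.0252
[([0.598, -0.134, 0.008], 0.8), ([0.302, -0.187, 0.005], 0.77), ([0.336, -0.08, 0.008], 0.67), ([0.589, -0.001, 0.034], 0.63), ([0.586, -0.002, 0.024], 0.61), ([0.592, 0.001, 0.044], 0.47)]
[([0.586, -0.001, 0.044], 0.84), ([0.589, -0.002, 0.02], 0.79), ([0.337, -0.082, 0.004], 0.76), ([0.304, -0.185, 0.006], 0.66), ([0.585, -0.0, 0.033], 0.53)]
[[0.5164, -0.3881, 0.0572], [0.5259, -0.3643, 0.0621], [0.5473, -0.3313, 0.0658]]
[[0.5181, -0.3846, 0.0631], [0.5314, -0.3653, 0.0669], [0.5484, -0.3338, 0.0719]]
[[0.5267, -0.3791, 0.0691], [0.536, -0.3615, 0.0743], [0.547, -0.34, 0.0775]]
t30.8 pos [ 0.5862 -0.0028  0.2386] yaw -0.1 j [ 0.54 -0.16] -> tx -357.3 ty -55.8 tz 38.6 turn 17.99
```

View pics/s3.png

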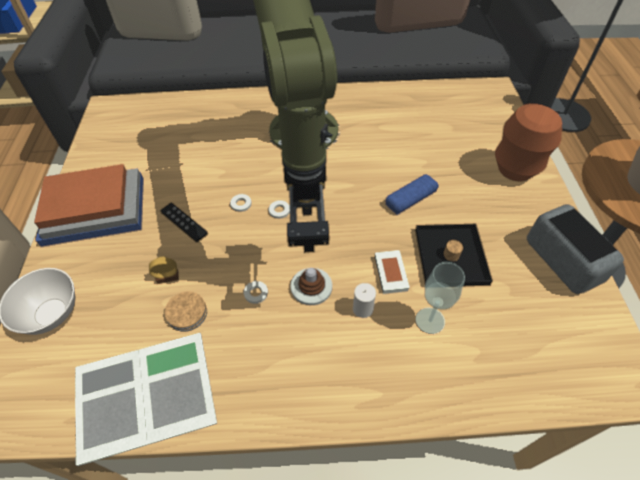

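The picture shows three rings nested on the spindle at (312,285), the cap in the tray at (454,250), and no other dark ring. Next is the dish.

```bash
python3 -m crank '[{"tx":-40,"ty":-6,"tz":0,"turn":2},{"tx":-80,"ty":-12,"tz":0,"turn":4},{"tx":-120,"ty":-19,"tz":0,"turn":6},{"tx":-160,"ty":-25,"tz":0,"turn":8},{"tx":-200,"ty":-31,"tz":0,"turn":10}]' |sed -n 2p
python3 - <<'E'
from h import *
go(.53,-.36,.24,90)
E
```

```text
position: [0.555, -0.204, 0.2393]
t31.4 pos [ 0.555  -0.204   0.2393] yaw -50.4 j [ 0.71 -0.65] -> tx -118.7 ty 104.2 tz -0.7 turn 7.92
```

```bash
python3 -m crank '[{"tx":-30,"ty":26,"tz":0,"turn":2},{"tx":-60,"ty":52,"tz":0,"turn":4},{"tx":-90,"ty":78,"tz":0,"turn":6},{"tx":-118,"ty":104,"tz":0,"turn":8},{"tx":-118,"ty":104,"tz":0,"turn":8}]' |sed -n 2p; python3 -m crank '[{"tx":0,"ty":0,"tz":0,"turn":0},{"tx":0,"ty":0,"tz":0,"turn":0}]'|sed -n 2p
python3 - <<'E'
from h import *
p,d,c=grab('wrist','w6.png'); P=cloud(d,c)
for a,b in((.02,.03),(.04,.048),(.06,.068),(.07,.08)):
    q=P[near(P,.53,-.358,.07,a,b)]
    print(a,len(q),np.percentile(q,[1,50,99],axis=0).round(4).tolist())
go(.53,-.36,.044,-90)
E
```

```text
position: [0.5295, -0.3626, 0.2386]
position: [0.5324, -0.3564, 0.2396]
0.02 147 [[0.5317, -0.3845, 0.0201], [0.5388, -0.3402, 0.0239], [0.5483, -0.3315, 0.0298]]
0.04 48 [[0.514, -0.3927, 0.0405], [0.5377, -0.3816, 0.0456], [0.5495, -0.3256, 0.048]]
0.06 547 [[0.516, -0.386, 0.0602], [0.5317, -0.3629, 0.063], [0.5483, -0.3321, 0.0679]]
0.07 933 [[0.5256, -0.377, 0.0701], [0.5366, -0.3593, 0.0735], [0.5466, -0.3416, 0.076]]
t32.4 pos [ 0.5323 -0.3567  0.2397] yaw -89.9 j [ 0.79 -1.09] -> tx -2.4 ty 3.4 tz 195.7 turn 0.02
```

View pics/w6.png

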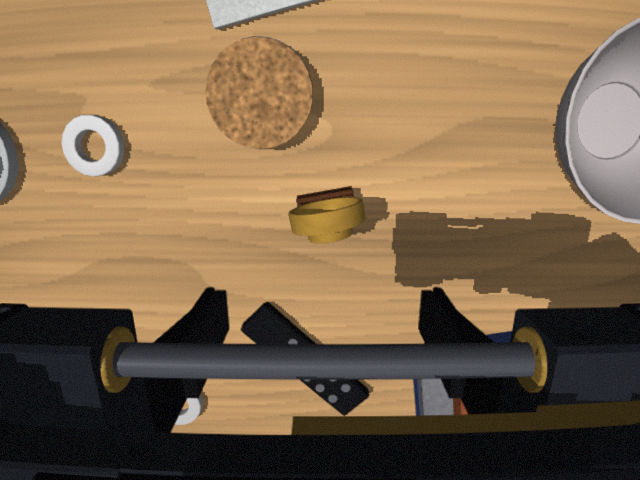

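The dish in its holder is at (327,215) and is yawed by about 8–11°. I'm measuring that yaw.

Run:
```python
from h import *
for n in('wrist','side','scene'):
    p,d,c=grab(n); P=cloud(d,c); b=p.astype(int)
    br=(b[...,0]>b[...,2]*1.5)
    for z0 in(.048,.055,.062,.068):
        q=P[near(P,.53,-.358,.06,z0,.085)&br][:,:2]
        r=cv2.minAreaRect((q*1000).astype(np.float32)); print(n,z0,len(q),np.round(r[0],1),np.round(r[1],1),round(r[2],1))
```

```text
wrist 0.048 2000 [ 530.5 -360.1] [29.5 64.4] 10.0
wrist 0.055 1875 [ 530.5 -360. ] [29.5 61.1] 10.0
wrist 0.062 1455 [ 530.7 -360. ] [29.2 53. ] 10.8
wrist 0.068 1077 [ 536.2 -359.5] [18.1 42.3] 10.1
side 0.048 1020 [ 531.6 -359.7] [31.4 63.8] 9.5
side 0.055 906 [ 531.7 -359.2] [31.1 60.7] 8.5
side 0.062 682 [ 531.7 -360.1] [31.  55.7] 8.9
side 0.068 451 [ 536.8 -358.6] [20.6 45.9] 8.9
scene 0.048 198 [ 531.6 -357.4] [31.7 61.1] 8.2
scene 0.055 175 [ 531.5 -356.9] [31.7 58.8] 8.2
scene 0.062 148 [ 532.4 -356.4] [29.7 52.2] 8.5
scene 0.068 118 [ 537.1 -358.4] [21.2 43. ] 9.4
```

```bash
python3 - <<'E'
from h import *
go(.538,-.3587,.048,-80.5)
E
python3 -m crank '[{"tx":5.5,"ty":2,"tz":30,"turn":-1.9},{"tx":5.5,"ty":2,"tz":60,"turn":-1.9},{"tx":5.5,"ty":2,"tz":90,"turn":-1.9},{"tx":5.5,"ty":2,"tz":90,"turn":-1.9},{"tx":5.5,"ty":2,"tz":90,"turn":-1.9}]' 87 |sed -n 2p
python3 - <<'E'
from h import *
go(.538,-.3587,.048,-80.5)
E
```

```text
t32.5 pos [ 0.5319 -0.3575  0.2397] yaw -90.0 j [ 0.79 -1.09] -> tx 6.0 ty 1.2 tz 191.7 turn -1.90
position: [0.5378, -0.3605, 0.1509]
t33.1 pos [ 0.5378 -0.3605  0.1509] yaw -80.5 j [ 0.8  -0.95] -> tx 0.3 ty -1.9 tz 102.9 turn -0.01
```

```bash
python3 -m crank '[{"tx":0.5,"ty":-1.5,"tz":40,"turn":0},{"tx":0.5,"ty":-1.5,"tz":70,"turn":0},{"tx":0.5,"ty":-1.5,"tz":90,"turn":0},{"tx":0.5,"ty":-1.5,"tz":103,"turn":0},{"tx":0.5,"ty":-1.5,"tz":103,"turn":0}]' |sed -n '2p;4p';  python3 -m crank '[{"tx":0,"ty":0,"tz":0,"turn":0},{"tx":0,"ty":0,"tz":0,"turn":0},{"tx":0,"ty":0,"tz":0,"turn":0},{"tx":0,"ty":0,"tz":0,"turn":0},{"tx":0,"ty":0,"tz":0,"turn":0}]' 55 10 ; python3 -m crank '[{"tx":0,"ty":0,"tz":0,"turn":0},{"tx":0,"ty":0,"tz":0,"turn":0},{"tx":0,"ty":0,"tz":0,"turn":0}]'|tail -3
```

```text
position: [0.5373, -0.3587, 0.0464]
ft_force: [-0.7, -0.8, 0.7]
time: 34.38
position: [0.5378, -0.3588, 0.0471]
tool_rot: [3.13, 0.259, 0.001]
ft_force: [0.2, 1.2, 3.1]
grip_width: 0.762
grip_force: 10.0
ft_force: [0.2, 1.2, 5.2]
grip_width: 0.764
grip_force: 10.0
```

```bash
python3 -m crank '[{"tx":0,"ty":0,"tz":-5,"turn":0},{"tx":0,"ty":0,"tz":-5,"turn":0},{"tx":-5,"ty":0,"tz":-6,"turn":0},{"tx":-10,"ty":0,"tz":-6,"turn":0},{"tx":-14,"ty":0,"tz":-6,"turn":0}]'; python3 -m crank '[{"tx":0,"ty":0,"tz":0,"turn":0}]' |grep -E 'pos|ft'
python3 - <<'E'
from h import *
p,d,c=grab('side'); cv2.imwrite('pics/s4.png',cv2.resize(p[330:480,340:540,::-1],None,fx=3,fy=3))
E
```

```text
time: 35.38
position: [0.5234, -0.361, 0.0528]
tool_rot: [3.131, 0.258, 0.001]
ft_force: [1.5, 0.1, 0.2]
grip_width: 0.77
grip_force: 10.0
position: [0.5231, -0.3612, 0.0527]
ft_force: [0.9, 0.8, 0.3]
```

View pics/s4.png

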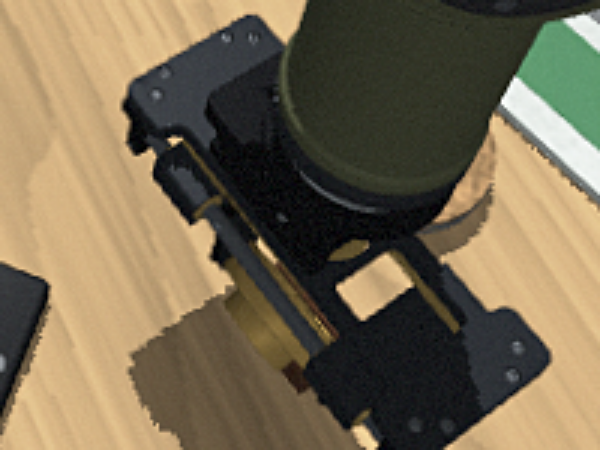

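The dish is mostly hidden by the gripper body, though its socket shows at (265,320). The forces stayed small. I'll lift it and measure the tilt.

```bash
python3 -m crank '[{"tx":0,"ty":0,"tz":-30,"turn":0},{"tx":0,"ty":0,"tz":-80,"turn":0},{"tx":0,"ty":0,"tz":-130,"turn":0},{"tx":0,"ty":0,"tz":-130,"turn":0},{"tx":0,"ty":0,"tz":-130,"turn":0}]'|grep -E 'pos|ft|grip'
python3 - <<'E'
from h import *
p,d,c=grab('side'); q=grab('scene')[0]; w=grab('wrist')[0]
s=ctrl.get_state()["position"]
def crop(p,n):
    u=pix(s,cam(n))[0].astype(int); x=np.clip(u[0]-100,0,440); y=np.clip(u[1]-75,0,330)
    return cv2.resize(p[y:y+150,x:x+200,::-1],(400,300))
a=np.vstack([np.hstack([crop(p,'side'),crop(q,'scene')]),np.hstack([cv2.resize(w[:,:,::-1],(400,300)),np.zeros((300,400,3),np.uint8)])])
cv2.imwrite('pics/m1.png',a)
E
```

```text
position: [0.5226, -0.3611, 0.1816]
ft_force: [-1.3, -0.6, -2.5]
grip_width: 0.765
grip_force: 10.0
```

View pics/m1.png

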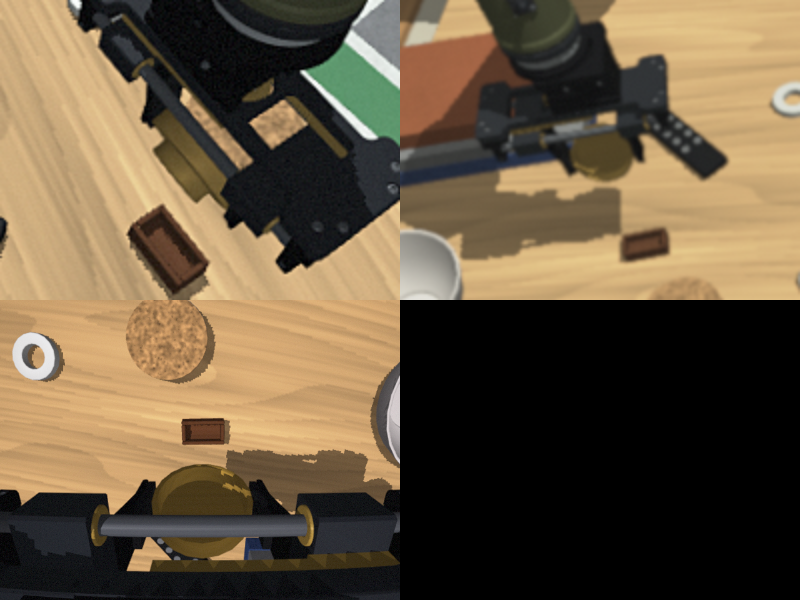

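In the wrist view at (203,510) the open bowl faces up towards the camera, so the dish has already swung a long way. I'm fitting its floor plane to get the tilt.

```bash
cat >> h.py <<'E'
def dishpose(n='wrist'):
    p,d,c=grab(n); P=cloud(d,c); b=p.astype(int); s=ctrl.get_state()["position"]
    m=near(P,s[0],s[1],.05,s[2]-.06,s[2]+.04)&(b[...,0]>b[...,2]*1.5)
    q=P[m]; best=None; rng=np.random.default_rng(0)
    for _ in range(500):
        t=q[rng.choice(len(q),3,False)]; nn=np.cross(t[1]-t[0],t[2]-t[0]); L=np.linalg.norm(nn)
        if L<1e-4: continue
        nn/=L; k=np.abs((q-t[0])@nn)<.0012
        if best is None or k.sum()>best[0].sum(): best=(k,)
    f=q[best[0]]; ce=f.mean(0); nn=np.linalg.svd(f-ce)[2][2]; nn*=np.sign(nn[2])
    print(len(q),len(f),'normal',nn.round(3),'tilt',np.degrees(np.arccos(nn[2])).round(1),'plane pts mean',ce.round(4),'span',np.ptp(f,0).round(3),'height of plane at tcp xy',(ce[2]-((s[:2]-ce[:2])@nn[:2])/nn[2]).round(4),'tcp',s.round(4))
    return q,f,nn
E
python3 - <<'E'
from h import *
q,f,n=dishpose()
go(.49,-.20,.16,-80.5)
E
```

```text
14710 6332 normal [0.911 0.16  0.379] tilt 67.7 plane pts mean [ 0.5186 -0.3614  0.1653] span [0.027 0.057 0.058] height of plane at tcp xy 0.1555 tcp [ 0.5226 -0.3606  0.1806]
t36.4 pos [ 0.5226 -0.3606  0.1806] yaw -80.6 j [ 0.82 -0.92] -> tx -5.7 ty -163.7 tz 21.0 turn -0.01
```

```bash
python3 -m crank '[{"tx":-2,"ty":-50,"tz":10,"turn":0},{"tx":-4,"ty":-100,"tz":20,"turn":0},{"tx":-6,"ty":-150,"tz":50,"turn":0},{"tx":-6,"ty":-164,"tz":90,"turn":0},{"tx":-6,"ty":-164,"tz":120,"turn":0}]'|grep -E 'pos|ft|grip'; python3 -m crank '[{"tx":0,"ty":0,"tz":0,"turn":0},{"tx":0,"ty":0,"tz":0,"turn":0}]'|grep -E 'pos|ft|grip'
```

```text
position: [0.4895, -0.1979, 0.0605]
ft_force: [0.8, -0.7, -0.3]
grip_width: 0.771
grip_force: 10.0
position: [0.4913, -0.2007, 0.0633]
ft_force: [-0.7, 0.6, 0.4]
grip_width: 0.769
grip_force: 10.0
```

```bash
python3 -m crank '[{"tx":0,"ty":0,"tz":15,"turn":0},{"tx":0,"ty":0,"tz":22,"turn":0},{"tx":0,"ty":0,"tz":26,"turn":0},{"tx":0,"ty":0,"tz":26,"turn":0}]' - 6|grep -E 'pos|ft|grip';  python3 -m crank '[{"tx":-5,"ty":0,"tz":1,"turn":0},{"tx":-10.5,"ty":0,"tz":2.5,"turn":0},{"tx":-16,"ty":0,"tz":5,"turn":0},{"tx":-21,"ty":0,"tz":6,"turn":0},{"tx":-21,"ty":0,"tz":6,"turn":0}]'|grep -E 'pos|ft|grip'
python3 - <<'E'
from h import *
q,f,n=dishpose()
E
```

```text
position: [0.4915, -0.201, 0.0373]
ft_force: [-0.1, -1.7, 3.8]
grip_width: 0.765
grip_force: 6.0
position: [0.4693, -0.2038, 0.0303]
ft_force: [0.2, -0.5, 1.6]
grip_width: 0.766
grip_force: 6.0
28291 10856 normal [-0.001 -0.     1.   ] tilt 0.0 plane pts mean [ 0.4974 -0.1989 -0.0008] span [0.06  0.099 0.003] height of plane at tcp xy -0.0008 tcp [ 0.4695 -0.2037  0.0304]
```

```bash
sed -i 's/s\[2\]-.06,s\[2\]+.04)/max(.005,s[2]-.06),s[2]+.04)/' h.py
python3 - <<'E'
from h import *
q,f,n=dishpose()
E
```

```text
16892 9423 normal [0.473 0.07  0.878] tilt 28.6 plane pts mean [ 0.47   -0.2039  0.0191] span [0.051 0.084 0.029] height of plane at tcp xy 0.0193 tcp [ 0.4696 -0.2037  0.0304]
```

The dish is at θ≈61°, as planned, so I continue to flat.

```bash
python3 -m crank '[{"tx":-5,"ty":0,"tz":1.5,"turn":0},{"tx":-9.5,"ty":0,"tz":4,"turn":0},{"tx":-13.5,"ty":0,"tz":6,"turn":0},{"tx":-13.5,"ty":0,"tz":6,"turn":0}]'|grep -E 'pos|ft|grip'
python3 - <<'E'
from h import *
q,f,n=dishpose()
E
```

```text
position: [0.456, -0.2055, 0.0241]
ft_force: [-0.0, -0.3, -0.9]
grip_width: 0.768
grip_force: 6.0
15909 8158 normal [ 0.009 -0.006  1.   ] tilt 0.6 plane pts mean [ 0.4608 -0.2049  0.0144] span [0.063 0.083 0.003] height of plane at tcp xy 0.0145 tcp [ 0.4561 -0.2055  0.0242]
```

```bash
python3 -m crank '[{"tx":0,"ty":0,"tz":0,"turn":0},{"tx":0,"ty":0,"tz":0,"turn":0},{"tx":0,"ty":0,"tz":0,"turn":0},{"tx":0,"ty":0,"tz":0,"turn":0},{"tx":0,"ty":0,"tz":0,"turn":0}]' 84|grep -E 'ft|grip'; python3 -m crank '[{"tx":0,"ty":0,"tz":-50,"turn":0},{"tx":0,"ty":0,"tz":-100,"turn":0},{"tx":0,"ty":0,"tz":-160,"turn":0},{"tx":0,"ty":0,"tz":-200,"turn":0},{"tx":0,"ty":0,"tz":-200,"turn":0}]'|grep pos; python3 -m crank '[{"tx":0,"ty":0,"tz":0,"turn":0},{"tx":0,"ty":0,"tz":0,"turn":0}]'|sed -n 2p
python3 - <<'E'
from h import *
p,d,c=grab('wrist','w7.png'); P=cloud(d,c)
q=P[near(P,.455,-.205,.05,.023,.035)]; o,r=circ(q[:,:2]); print(np.median(q[:,2]),o,r)
q=P[near(P,.455,-.205,.026,.008,.035)]; print('floor',np.median(q[:,2]))
go(*o,.0225)
E
```

```text
ft_force: [0.9, -0.4, -0.0]
grip_width: 0.965
grip_force: 0.0
position: [0.4588, -0.2067, 0.2285]
position: [0.4558, -0.2055, 0.2229]
0.0279043741874746 [ 0.45521851 -0.20573022] 0.03268141287291157
floor 0.014213185802002232
t40.6 pos [ 0.4559 -0.2056  0.223 ] yaw -80.6 j [ 0.77 -1.04] -> tx -0.2 ty 0.4 tz 200.5 turn 0.00
```

View pics/w7.png

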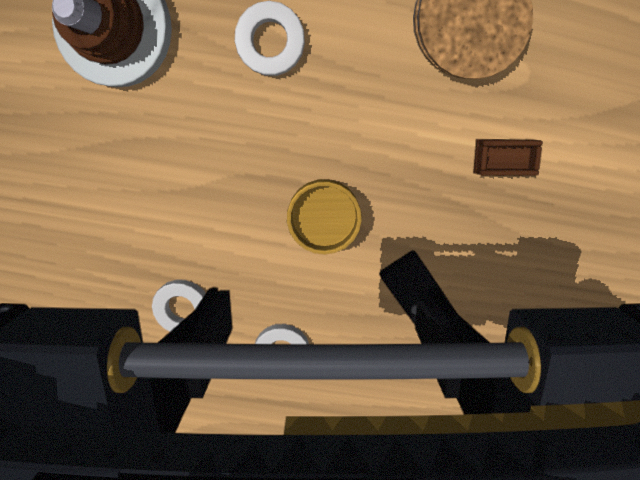

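The dish lies flat, rim up, at (323,216), with its centre matching the TCP. Regripping it there.

```bash
python3 -m crank '[{"tx":-0.5,"ty":0,"tz":60,"turn":0},{"tx":-0.5,"ty":0,"tz":120,"turn":0},{"tx":-0.5,"ty":0,"tz":180,"turn":0},{"tx":-0.5,"ty":0,"tz":199,"turn":0},{"tx":-0.5,"ty":0,"tz":199,"turn":0}]' 87|grep pos; python3 -m crank '[{"tx":0,"ty":0,"tz":0,"turn":0},{"tx":0,"ty":0,"tz":0,"turn":0},{"tx":0,"ty":0,"tz":0,"turn":0},{"tx":0,"ty":0,"tz":0,"turn":0},{"tx":0,"ty":0,"tz":0,"turn":0}]' 55 20|grep -E 'pos|ft|grip';python3 -m crank '[{"tx":0,"ty":0,"tz":0,"turn":0},{"tx":0,"ty":0,"tz":0,"turn":0},{"tx":0,"ty":0,"tz":-30,"turn":0},{"tx":0,"ty":0,"tz":-80,"turn":0},{"tx":0,"ty":0,"tz":-135,"turn":0}]'|grep -E 'pos|ft|grip'
python3 - <<'E'
from h import *
go(.587,-.0025,.16)
E
```

```text
position: [0.4547, -0.205, 0.0235]
position: [0.4568, -0.2062, 0.0265]
ft_force: [-0.6, 0.5, 7.1]
grip_width: 0.759
grip_force: 20.1
position: [0.4553, -0.2057, 0.1612]
ft_force: [1.5, -1.0, -1.5]
grip_width: 0.759
grip_force: 20.1
t42.5 pos [ 0.4553 -0.2057  0.1612] yaw -80.6 j [ 0.77 -1.06] -> tx 163.3 ty -178.8 tz 1.1 turn 0.00
```

```bash
python3 -m crank '[{"tx":40,"ty":-44,"tz":0,"turn":0},{"tx":80,"ty":-88,"tz":0,"turn":0},{"tx":120,"ty":-132,"tz":0,"turn":0},{"tx":163,"ty":-179,"tz":0,"turn":0},{"tx":163,"ty":-179,"tz":0,"turn":0}]'|grep pos; python3 -m crank '[{"tx":0,"ty":0,"tz":0,"turn":0},{"tx":0,"ty":0,"tz":0,"turn":0}]'|grep -E 'pos|ft|grip'
python3 - <<'E'
from h import *
q,f,n=dishpose()
t=q[q[:,2]>f[:,2].mean()+.009]; print('rim ext',np.percentile(t,[.5,99.5],axis=0).round(4).tolist(), circ(t[:,:2]))
go(.587,-.0025,.09)
E
```

```text
position: [0.5888, 0.0044, 0.1602]
position: [0.587, -0.0047, 0.1601]
ft_force: [0.3, -0.7, -0.5]
grip_width: 0.761
grip_force: 20.1
15291 7900 normal [-0.003  0.003  1.   ] tilt 0.2 plane pts mean [ 0.5907 -0.004   0.1478] span [0.049 0.083 0.003] height of plane at tcp xy 0.1477 tcp [ 0.5871 -0.0047  0.1604]
rim ext [[0.5537, -0.047, 0.1568], [0.6182, 0.0409, 0.1988]] (array([ 0.58795076, -0.00569128]), np.float64(0.03844919959480513))
t43.4 pos [ 0.5871 -0.0047  0.1604] yaw -80.7 j [ 0.45 -1.57] -> tx 0.3 ty -2.3 tz 70.3 turn 0.00
```

```bash
python3 -m crank '[{"tx":1,"ty":-2.5,"tz":30,"turn":0},{"tx":1,"ty":-2.5,"tz":50,"turn":0},{"tx":1,"ty":-2.5,"tz":56,"turn":0},{"tx":1,"ty":-2.5,"tz":60,"turn":0},{"tx":1,"ty":-2.5,"tz":63,"turn":0}]'|grep -E 'pos|ft'; python3 -m crank '[{"tx":0,"ty":0,"tz":2,"turn":0},{"tx":0,"ty":0,"tz":4,"turn":0},{"tx":0,"ty":0,"tz":5,"turn":0},{"tx":0,"ty":0,"tz":5,"turn":0}]'|grep -E 'pos|ft|grip'
```

```text
position: [0.5887, -0.0001, 0.0981]
ft_force: [0.4, 0.3, -0.8]
position: [0.5882, -0.0, 0.0925]
ft_force: [0.6, 0.1, -0.4]
grip_width: 0.763
grip_force: 20.1
```

```bash
python3 -m crank '[{"tx":0,"ty":1.7,"tz":1,"turn":0},{"tx":0,"ty":1.7,"tz":2.5,"turn":0},{"tx":0,"ty":1.7,"tz":2.5,"turn":0}]'|grep -E 'pos|ft|grip'; python3 -m crank '[{"tx":0,"ty":0,"tz":0,"turn":0},{"tx":0,"ty":0,"tz":0,"turn":0},{"tx":0,"ty":0,"tz":0,"turn":0},{"tx":0,"ty":0,"tz":0,"turn":0},{"tx":0,"ty":0,"tz":0,"turn":0}]' 84|grep -E 'pos|ft|grip';python3 -m crank '[{"tx":0,"ty":0,"tz":-30,"turn":0},{"tx":0,"ty":0,"tz":-80,"turn":0},{"tx":0,"ty":0,"tz":-130,"turn":0},{"tx":0,"ty":0,"tz":-160,"turn":0},{"tx":0,"ty":0,"tz":-160,"turn":0}]' 87|grep pos;  python3 -m crank '[{"tx":0,"ty":0,"tz":0,"turn":0},{"tx":0,"ty":0,"tz":0,"turn":0}]'|grep pos
python3 - <<'E'
from h import *
p,d,c=grab('wrist'); P=cloud(d,c)
q=P[near(P,.588,-.002,.05,.085,.1)]; o,r=circ(q[:,:2]); print('rim',np.median(q[:,2]),o,r)
q=P[near(P,.588,-.002,.025,.06,.084)];k=np.c_[q[:,:2]-q[:,:2].mean(0),np.ones(len(q))];print('floor',np.median(q[:,2]),np.linalg.lstsq(k,q[:,2],rcond=None)[0])
for n in('scene','side'): 
    P=cloud(*grab(n)[1:]); q=P[near(P,.655,.115,.05,.072,.083)]; print(circ(q[:,:2]))
go(.6543,.1155,.24,0)
E
```

```text
position: [0.5887, -0.0021, 0.0906]
ft_force: [-2.3, -0.1, 3.4]
grip_width: 0.761
grip_force: 20.1
position: [0.5885, -0.0017, 0.09]
ft_force: [-0.6, -1.2, -0.2]
grip_width: 0.963
grip_force: 0.0
position: [0.5901, -0.0014, 0.253]
position: [0.5876, -0.0018, 0.2483]
rim 0.09170743753436394 [ 0.58724393 -0.0025905 ] 0.032741523866072805
floor 0.0782150558770168 [-0.00084301  0.00201763  0.07822345]
(array([0.65658758, 0.11541602]), np.float64(0.023624190588062508))
(array([0.65427513, 0.11512008]), np.float64(0.023881839921720237))
t46.5 pos [ 0.5881 -0.0017  0.249 ] yaw -80.6 j [ 0.46 -1.55] -> tx 84.6 ty -104.8 tz 8.9 turn -16.11
```

The dish is seated and level: its floor top is at 79 mm and it is centred on the spindle. On to the candle, turning the gripper away from the glass.

```bash
python3 -m crank '[{"tx":20,"ty":-25,"tz":2,"turn":-2},{"tx":40,"ty":-50,"tz":4,"turn":-4},{"tx":60,"ty":-75,"tz":6,"turn":-6},{"tx":85,"ty":-105,"tz":9,"turn":-8},{"tx":85,"ty":-105,"tz":9,"turn":-10}]'|grep pos; python3 -m crank '[{"tx":0,"ty":0,"tz":0,"turn":-2},{"tx":0,"ty":0,"tz":0,"turn":-4},{"tx":0,"ty":0,"tz":0,"turn":-6.1},{"tx":0,"ty":0,"tz":0,"turn":-6.1},{"tx":0,"ty":0,"tz":0,"turn":-6.1}]'|grep pos
python3 - <<'E'
from h import *
p,d,c=grab('wrist','w8.png'); P=cloud(d,c)
q=P[near(P,.655,.115,.05,.072,.083)]; o,r=circ(q[:,:2]); print(np.median(q[:,2]),o,r)
go(*o,.056,0)
E
```

```text
position: [0.6549, 0.1201, 0.2398]
position: [0.6551, 0.1157, 0.2407]
0.0791004560849955 [0.6537921  0.11576668] 0.023671885275349858
t47.8 pos [0.6551 0.1157 0.2408] yaw -0.2 j [ 0.38 -0.45] -> tx 0.1 ty -1.3 tz 184.8 turn -0.04
```

```bash
python3 -m crank '[{"tx":-0.5,"ty":-1,"tz":60,"turn":0},{"tx":-0.5,"ty":-1,"tz":120,"turn":0},{"tx":-0.5,"ty":-1,"tz":170,"turn":0},{"tx":-0.5,"ty":-1,"tz":185,"turn":0},{"tx":-0.5,"ty":-1,"tz":185,"turn":0}]'|grep pos; python3 -m crank '[{"tx":0,"ty":0,"tz":0,"turn":0},{"tx":0,"ty":0,"tz":0,"turn":0},{"tx":0,"ty":0,"tz":0,"turn":0},{"tx":0,"ty":0,"tz":0,"turn":0},{"tx":0,"ty":0,"tz":0,"turn":0}]' 40 15|grep -E 'pos|ft|grip'; python3 -m crank '[{"tx":0,"ty":0,"tz":0,"turn":0},{"tx":0,"ty":0,"tz":0,"turn":0},{"tx":0,"ty":0,"tz":0,"turn":0},{"tx":0,"ty":0,"tz":0,"turn":0}]'|grep -E 'pos|ft|grip'
```

```text
position: [0.6542, 0.1155, 0.0561]
position: [0.6541, 0.1152, 0.0562]
ft_force: [-0.4, 0.5, 2.3]
grip_width: 0.547
grip_force: 15.0
position: [0.6541, 0.1152, 0.0562]
ft_force: [-0.8, -0.7, 3.5]
grip_width: 0.548
grip_force: 15.0
```

```bash
python3 -m crank '[{"tx":0,"ty":0,"tz":-30,"turn":0},{"tx":0,"ty":0,"tz":-80,"turn":0},{"tx":0,"ty":0,"tz":-130,"turn":0},{"tx":0,"ty":0,"tz":-130,"turn":0},{"tx":0,"ty":0,"tz":-130,"turn":0}]'|grep -E 'pos|ft|grip'; python3 -m crank '[{"tx":-25,"ty":-14,"tz":0,"turn":0},{"tx":-55,"ty":-31,"tz":0,"turn":0},{"tx":-90,"ty":-50,"tz":0,"turn":0},{"tx":-118,"ty":-66.5,"tz":0,"turn":0},{"tx":-118,"ty":-66.5,"tz":0,"turn":0}]'|grep pos;python3 -m crank '[{"tx":0,"ty":0,"tz":0,"turn":0},{"tx":0,"ty":0,"tz":0,"turn":0}]'|grep -E 'pos|ft|grip'
python3 - <<'E'
from h import *
go(.5875,-.003,.136,0)
p,d,c=grab('side'); cv2.imwrite('pics/s5.png',cv2.resize(p[100:340,250:490,::-1],None,fx=2.4,fy=2.4))
E
```

```text
position: [0.6537, 0.115, 0.1849]
ft_force: [-0.4, 0.4, -2.1]
grip_width: 0.551
grip_force: 15.0
position: [0.5856, -0.0066, 0.1837]
position: [0.5876, -0.001, 0.1855]
ft_force: [-1.0, -0.2, -0.9]
grip_width: 0.549
grip_force: 15.0
t51.1 pos [ 0.5876 -0.001   0.1855] yaw 0.1 j [ 0.66 -0.23] -> tx -2.1 ty -0.0 tz 49.5 turn 0.01
```

View pics/s5.png

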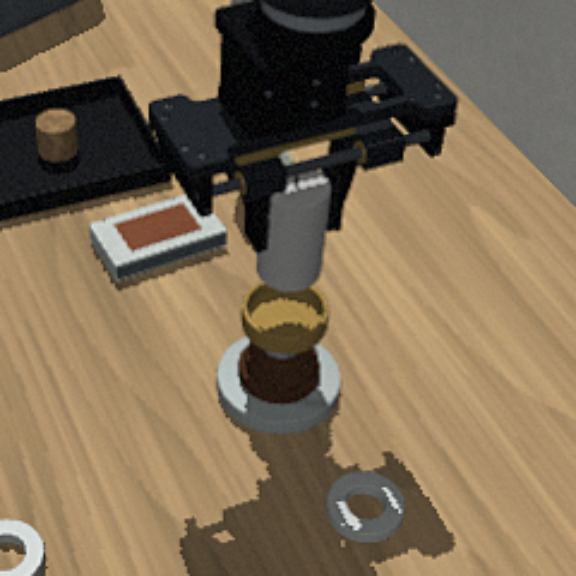

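The candle hangs upright above the seated dish at (285,315). Lowering it into the dish.

```bash
python3 -m crank '[{"tx":-2,"ty":0,"tz":15,"turn":0},{"tx":-2,"ty":0,"tz":30,"turn":0},{"tx":-2,"ty":0,"tz":42,"turn":0},{"tx":-2,"ty":0,"tz":47,"turn":0},{"tx":-2,"ty":0,"tz":48,"turn":0}]'|grep -E 'pos|ft|grip'; python3 -m crank '[{"tx":0,"ty":0,"tz":1,"turn":0},{"tx":0,"ty":0,"tz":2,"turn":0},{"tx":0,"ty":0,"tz":2.5,"turn":0}]'|grep -E 'pos|ft|grip'
```

```text
position: [0.5874, -0.0046, 0.1376]
ft_force: [0.8, 0.3, -0.7]
grip_width: 0.547
grip_force: 15.0
position: [0.5877, -0.0046, 0.1358]
ft_force: [0.4, 0.8, -1.1]
grip_width: 0.545
grip_force: 15.0
```

```bash
python3 -m crank '[{"tx":1.2,"ty":0,"tz":0.7,"turn":0},{"tx":1.2,"ty":0,"tz":0.7,"turn":0},{"tx":1.2,"ty":0,"tz":0.7,"turn":0}]'|grep -E 'pos|ft|grip'; python3 -m crank '[{"tx":0,"ty":0,"tz":0.6,"turn":0},{"tx":0,"ty":0,"tz":0.6,"turn":0},{"tx":0,"ty":0,"tz":0.6,"turn":0}]'|grep -E 'pos|ft|grip'
```

```text
position: [0.5877, -0.0037, 0.1352]
ft_force: [0.3, -1.1, 1.9]
grip_width: 0.548
grip_force: 15.0
position: [0.5877, -0.0037, 0.1351]
ft_force: [-1.2, -1.4, 5.5]
grip_width: 0.542
grip_force: 15.0
```

Contact: the candle is on the dish floor. Releasing, backing off and checking.

```bash
python3 -m crank '[{"tx":0,"ty":0,"tz":-0.5,"turn":0},{"tx":0,"ty":0,"tz":-0.5,"turn":0},{"tx":0,"ty":0,"tz":-0.5,"turn":0},{"tx":0,"ty":0,"tz":-0.5,"turn":0},{"tx":0,"ty":0,"tz":-0.5,"turn":0}]' 60|grep -E 'ft|grip'; python3 -m crank '[{"tx":0,"ty":0,"tz":-0.5,"turn":0},{"tx":0,"ty":0,"tz":-0.5,"turn":0},{"tx":0,"ty":0,"tz":-0.5,"turn":0},{"tx":0,"ty":0,"tz":-0.5,"turn":0},{"tx":0,"ty":0,"tz":-0.5,"turn":0}]' 80|grep -E 'ft|grip';python3 -m crank '[{"tx":0,"ty":0,"tz":-25,"turn":0},{"tx":0,"ty":0,"tz":-70,"turn":0},{"tx":0,"ty":0,"tz":-110,"turn":0},{"tx":-40,"ty":0,"tz":-110,"turn":0},{"tx":-100,"ty":0,"tz":-110,"turn":0}]'|grep pos;python3 -m crank '[{"tx":0,"ty":0,"tz":0,"turn":0},{"tx":0,"ty":0,"tz":0,"turn":0}]'|grep -E 'pos|ft|grip'
python3 - <<'E'
from h import *
p,d,c=grab('side','s6.png'); P=cloud(d,c); q=P[near(P,.588,-.003,.05,.15,.163)]; print('candle top',np.median(q[:,2]),circ(q[:,:2]))
q=P[near(P,.588,-.003,.05,.085,.15)]; print(np.percentile(q,[1,99],axis=0).round(3).tolist())
P=cloud(*grab('scene')[1:]); q=P[near(P,.588,-.003,.05,.15,.163)]; print('candle top',np.median(q[:,2]),circ(q[:,:2]))
E
```

```text
ft_force: [0.0, 0.1, 0.4]
grip_width: 0.687
grip_force: 0.0
ft_force: [0.3, 0.3, -0.8]
grip_width: 0.92
grip_force: 0.0
position: [0.5881, -0.1018, 0.2465]
position: [0.5873, -0.1031, 0.2451]
ft_force: [0.9, 0.2, 1.0]
grip_width: 0.919
grip_force: 0.0
candle top 0.16030591485931567 (array([ 0.58710734, -0.00572526]), np.float64(0.02255631208176172))
[[0.556, -0.035, 0.086], [0.618, 0.023, 0.149]]
candle top 0.1593321078788641 (array([ 0.59016444, -0.00173651]), np.float64(0.02417497980201474))
```

View pics/s6.png

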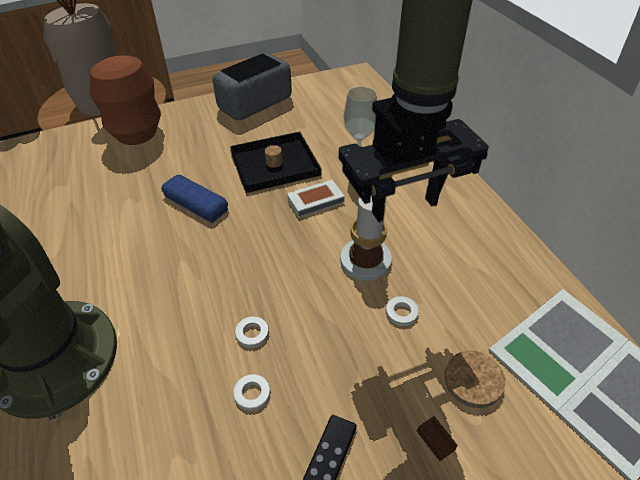

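The finished candlestick stands at (368,235) with the candle top at 159–160 mm, as expected. The cap is in the tray at (273,155), the other things are undisturbed, and the robot is clear. Handing in.

```bash
python3 -c "
from bench import ctrl
print(ctrl.close_job())"
```

```text
the job is handed in; nothing more can be done
None
```

I assembled the candlestick and handed it in after about 54 s of robot time, with no verdict returned: cap in the tray, the three dark rings present (ring1, ring2, ring3; I saw no ring4) home on the spindle widest lowest, dish seated rim up, candle upright in it, and no bystander visibly moved.

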